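# Change the sleeves on the roller rack

### The job

Change over the roller rack in the print studio: lift its keeper bar up and back until it latches open, take every bare metal core off the spigots and leave it lying or standing in the wooden tray, and push every black rubber sleeve from the bench fully down onto a spigot of its own. Only then press the release button so that the keeper drops shut over the sleeves. Leave the other things on the bench where they are.

Things in the scene. Friction and masses are not known exactly. Their poses are not given: they have to be found in the camera images.
- rack: grey steel roller rack, fixed: base plate 250 x 300 mm, 20 mm thick, three upright dark steel spigots in a row along its y. Origin on the bench, 30 mm behind (+x of) the middle spigot. x points from the spigots towards the hinge posts and button, z up. Two hinge posts at x 70, y +-125 mm, 135 mm high; latch housing under the button 82 mm high.
- spigot1 (a point): foot of a spigot, on its axis at the top of the base plate (20 mm above the bench), at x = -30, y = -80 mm of the rack. Spigot: 40 mm diameter, 52 mm tall, the top 6 mm narrowed to 30 mm. Axes as the rack's.
- spigot2 (a point): foot of a spigot, on its axis at the top of the base plate (20 mm above the bench), at x = -30, y = 0 mm of the rack. Spigot: 40 mm diameter, 52 mm tall, the top 6 mm narrowed to 30 mm. Axes as the rack's.
- spigot3 (a point): foot of a spigot, on its axis at the top of the base plate (20 mm above the bench), at x = -30, y = 80 mm of the rack. Spigot: 40 mm diameter, 52 mm tall, the top 6 mm narrowed to 30 mm. Axes as the rack's.
- keeper (a joint): angle (rad) of the keeper, a bail of 12 mm steel rod hinged at the rack's back. 0 = shut: level over the spigots, bar 112 to 124 mm above the bench, so nothing goes on or comes off; grows as it is lifted up and back; stop at 1.75. Spring and weight pull it shut (up to 4 N at the grip). Lifted past 1.52 it clicks over the latch and stays at about 1.48; only the release button frees it.
- keeper_grip (a point): middle of the keeper's black grip, a bar 16 mm thick, 65 mm long, along the rack's y, sticking out past the keeper's +y arm, 100 mm from the hinge axis; moves with the keeper. At 0 it is level with the hinge (118 mm up), 100 mm from it towards the rack's -x, free underneath; at 1.57 straight above the hinge.
- keeper_hinge (a point): point on the keeper's hinge axis (parallel to the rack's y) level with the middle of the grip; 118 mm above the bench; fixed to the rack, axes as the rack's
- release (a joint): travel of the release button (m): 0 = up, 0.011 = fully down; about 2 N to start, 5.5 N at the bottom; the latch lets go at about 0.0065. Springs back. It also dips for a moment as the keeper clicks over the latch.
- release_top (a point): centre of the top of the release button, a black round cap of 32 mm diameter, pressed straight down; 105 mm above the bench when up, behind the keeper hinge (rack x = 140, y = 100 mm)
- sleeve1_mid (a point): a fresh roller sleeve: black rubber tube open at both ends, outer diameter 60 mm, bore 44 mm, 80 mm tall, about 0.16 kg; stands on the bench on end; either end may go down. May be absent (None). This point: the middle of the sleeve on its axis, 40 mm from either end (40 mm above the spigot foot when fully home); z along the tube.
- sleeve2_mid (a point): a fresh roller sleeve: black rubber tube open at both ends, outer diameter 60 mm, bore 44 mm, 80 mm tall, about 0.16 kg; stands on the bench on end; either end may go down. May be absent (None). This point: the middle of the sleeve on its axis, 40 mm from either end (40 mm above the spigot foot when fully home); z along the tube.
- sleeve3_mid (a point): a fresh roller sleeve: black rubber tube open at both ends, outer diameter 60 mm, bore 44 mm, 80 mm tall, about 0.16 kg; stands on the bench on end; either end may go down. May be absent (None). This point: the middle of the sleeve on its axis, 40 mm from either end (40 mm above the spigot foot when fully home); z along the tube.
- core1_mid (a point): a bare core: thin aluminium tube open at both ends, outer diameter 51 mm, bore 44 mm, 60 mm tall, about 0.09 kg; starts fully home on a spigot. May be absent (None). This point: the middle of the core on its axis, 30 mm from either end; z along the tube.
- core2_mid (a point): a bare core: thin aluminium tube open at both ends, outer diameter 51 mm, bore 44 mm, 60 mm tall, about 0.09 kg; starts fully home on a spigot. May be absent (None). This point: the middle of the core on its axis, 30 mm from either end; z along the tube.
- core3_mid (a point): a bare core: thin aluminium tube open at both ends, outer diameter 51 mm, bore 44 mm, 60 mm tall, about 0.09 kg; starts fully home on a spigot. May be absent (None). This point: the middle of the core on its axis, 30 mm from either end; z along the tube.
- tray: open wooden tray fixed to the bench, 160 mm (its x) by 210 mm (its y) outside, 40 mm high, walls and floor 5 mm; origin at the centre of its underside
- ink_tin: bystander, to be left alone: closed ink tin, 76 mm diameter, 100 mm tall
- saucer: bystander, to be left alone: white saucer, 120 mm diameter, 20 mm high
- flat_brush: bystander, to be left alone: flat brush lying on the bench
- carton: bystander, to be left alone: cardboard carton 110 x 65 x 30 mm
Mind the look-alikes: they are no part of the job. What is shaped like the part that bears core3_mid but yellow is not meant. What is shaped like the part that bears sleeve2_mid but pink is not meant.

How it is judged (in metres and radians):
On the way, in this order (a step that is already met when the one before it is completed fails the run):
1. the keeper is lifted and latched open (angle above 1.4) (value of joint keeper above 1.4 rad), for 0.4 s.
2. with the keeper still latched open, every core lies in the tray and every sleeve is fully home on a spigot (value of joint keeper above 1.4 rad and x of core1_mid in the frame of tray between -0.08 and 0.08 m and y of core1_mid in the frame of tray between -0.105 and 0.105 m and z of core1_mid in the frame of tray between 0 and 0.045 m and x of core2_mid in the frame of tray between -0.08 and 0.08 m and y of core2_mid in the frame of tray between -0.105 and 0.105 m and z of core2_mid in the frame of tray between 0 and 0.045 m and x of core3_mid in the frame of tray between -0.08 and 0.08 m and y of core3_mid in the frame of tray between -0.105 and 0.105 m and z of core3_mid in the frame of tray between 0 and 0.045 m and ((horizontal distance between sleeve1_mid and spigot1 below 0.005 m and z of sleeve1_mid in the frame of spigot1 below 0.044 m and angle between the z axis of sleeve1_mid and the z axis of rack, either way round below 0.06 rad) or (horizontal distance between sleeve1_mid and spigot2 below 0.005 m and z of sleeve1_mid in the frame of spigot2 below 0.044 m and angle between the z axis of sleeve1_mid and the z axis of rack, either way round below 0.06 rad) or (horizontal distance between sleeve1_mid and spigot3 below 0.005 m and z of sleeve1_mid in the frame of spigot3 below 0.044 m and angle between the z axis of sleeve1_mid and the z axis of rack, either way round below 0.06 rad)) and ((horizontal distance between sleeve2_mid and spigot1 below 0.005 m and z of sleeve2_mid in the frame of spigot1 below 0.044 m and angle between the z axis of sleeve2_mid and the z axis of rack, either way round below 0.06 rad) or (horizontal distance between sleeve2_mid and spigot2 below 0.005 m and z of sleeve2_mid in the frame of spigot2 below 0.044 m and angle between the z axis of sleeve2_mid and the z axis of rack, either way round below 0.06 rad) or (horizontal distance between sleeve2_mid and spigot3 below 0.005 m and z of sleeve2_mid in the frame of spigot3 below 0.044 m and angle between the z axis of sleeve2_mid and the z axis of rack, either way round below 0.06 rad)) and ((horizontal distance between sleeve3_mid and spigot1 below 0.005 m and z of sleeve3_mid in the frame of spigot1 below 0.044 m and angle between the z axis of sleeve3_mid and the z axis of rack, either way round below 0.06 rad) or (horizontal distance between sleeve3_mid and spigot2 below 0.005 m and z of sleeve3_mid in the frame of spigot2 below 0.044 m and angle between the z axis of sleeve3_mid and the z axis of rack, either way round below 0.06 rad) or (horizontal distance between sleeve3_mid and spigot3 below 0.005 m and z of sleeve3_mid in the frame of spigot3 below 0.044 m and angle between the z axis of sleeve3_mid and the z axis of rack, either way round below 0.06 rad))), for 0.3 s.
3. the release button is pressed (more than 5 mm) (value of joint release above 0.005 m), for 0.02 s.
At the end, for the whole second after the job is handed in: Keeper shut (under 0.08 rad), button up; every core in the tray (middle inside its outline, at most 45 mm above its underside); every sleeve on a spigot within 5 mm of its axis, 4 mm of fully down and 0.06 rad of parallel (value of joint keeper below 0.08 rad and value of joint release below 0.003 m and x of core1_mid in the frame of tray between -0.08 and 0.08 m and y of core1_mid in the frame of tray between -0.105 and 0.105 m and z of core1_mid in the frame of tray between 0 and 0.045 m and x of core2_mid in the frame of tray between -0.08 and 0.08 m and y of core2_mid in the frame of tray between -0.105 and 0.105 m and z of core2_mid in the frame of tray between 0 and 0.045 m and x of core3_mid in the frame of tray between -0.08 and 0.08 m and y of core3_mid in the frame of tray between -0.105 and 0.105 m and z of core3_mid in the frame of tray between 0 and 0.045 m and ((horizontal distance between sleeve1_mid and spigot1 below 0.005 m and z of sleeve1_mid in the frame of spigot1 below 0.044 m and angle between the z axis of sleeve1_mid and the z axis of rack, either way round below 0.06 rad) or (horizontal distance between sleeve1_mid and spigot2 below 0.005 m and z of sleeve1_mid in the frame of spigot2 below 0.044 m and angle between the z axis of sleeve1_mid and the z axis of rack, either way round below 0.06 rad) or (horizontal distance between sleeve1_mid and spigot3 below 0.005 m and z of sleeve1_mid in the frame of spigot3 below 0.044 m and angle between the z axis of sleeve1_mid and the z axis of rack, either way round below 0.06 rad)) and ((horizontal distance between sleeve2_mid and spigot1 below 0.005 m and z of sleeve2_mid in the frame of spigot1 below 0.044 m and angle between the z axis of sleeve2_mid and the z axis of rack, either way round below 0.06 rad) or (horizontal distance between sleeve2_mid and spigot2 below 0.005 m and z of sleeve2_mid in the frame of spigot2 below 0.044 m and angle between the z axis of sleeve2_mid and the z axis of rack, either way round below 0.06 rad) or (horizontal distance between sleeve2_mid and spigot3 below 0.005 m and z of sleeve2_mid in the frame of spigot3 below 0.044 m and angle between the z axis of sleeve2_mid and the z axis of rack, either way round below 0.06 rad)) and ((horizontal distance between sleeve3_mid and spigot1 below 0.005 m and z of sleeve3_mid in the frame of spigot1 below 0.044 m and angle between the z axis of sleeve3_mid and the z axis of rack, either way round below 0.06 rad) or (horizontal distance between sleeve3_mid and spigot2 below 0.005 m and z of sleeve3_mid in the frame of spigot2 below 0.044 m and angle between the z axis of sleeve3_mid and the z axis of rack, either way round below 0.06 rad) or (horizontal distance between sleeve3_mid and spigot3 below 0.005 m and z of sleeve3_mid in the frame of spigot3 below 0.044 m and angle between the z axis of sleeve3_mid and the z axis of rack, either way round below 0.06 rad))); the robot touches nothing.
It fails at once if a bystander was moved more than 5 cm (distance of any of ink_tin, saucer, flat_brush, carton from where it was at the start of the episode above 0.05 m).
Of sleeve1, sleeve2, sleeve3 only 2 to 3 are there at a start; the rules pass over those that are not, and their reading is None.
Of core1, core2, core3 only 2 to 3 are there at a start; the rules pass over those that are not, and their reading is None.
At some moment in a run one of sleeve1, sleeve2, sleeve3 may be knocked a few centimetres aside while the robot is not near it.
It also fails if it takes over 210 s, if anything falls off the work surface, if the arm or the gripper's body presses on something with over 40 N, if the wrist force passes 120 N, or if a joint passes its speed limit or range.

### The arm

A 6-joint arm with a two-finger parallel gripper is mounted at the origin on the work surface. World frame = base frame: x ahead of the robot, y to its left, z up, the work surface at z = 0. Lengths are in m, angles in degrees, forces in N, time in s.
With the tool pointing down it reaches from about 0.35 to 0.875 m from the base axis. Payload 4.2 kg.
Tool frame: the origin (TCP) lies at the very end of the fingers, on their centre line; the grasp point (between the pads) lies 19 mm behind it; z points along the fingers, x is the direction in which the jaws open and shut, and the axes are right-handed (so a half turn about z gives the same grasp; the last joint's range is limited). The gripper opens to 87 mm and grips with 3 to 60 N. Pads are 19 mm wide; open, the fingers measure 117 mm over their backs; the gripper's body (75 mm by 190 mm) begins 51 mm behind the grasp point.
Start: joints at [14.817, 22.042, 0.453, 0, -68.411, -14.817], TCP at [0.625, 0, 0.223] pointing down, gripper open.
Joint ranges: [-179.83, 179.83], [-69.29, 118.12], [-61.27, 80.66], [-181.25, 117.63], [-171.15, -9.14], [-177.46, 177.46]. Speed limits (degrees/s): [159.86, 159.86, 180, 180, 180, 180].

### API

Orientations are given as a 3x3 rotation matrix whose columns are the frame's x, y, z axes.
In Python, from station import r gives the robot as it stands.
- The arm moves only by the shell command python3 -m jog 'ROWS' [OPENING]. ROWS is JSON, a list of rows, each a list of 2 entries, a list of its own where there are three numbers: the shift along the tool's x, y, z in m, then the turn, a rotation vector about the tool's x, y, z in units of 5 degrees (1.0 is 5 degrees). A call has exactly 10 rows; each row is the pose to reach, as a shift and turn from the pose commanded when the call began, along the tool's axes at that moment; what a row does not reach only later rows make up. A row lasts 1/12 s, in which the tool goes at most 41.7 mm and 7.16 degrees, less where a joint would pass 70% of its speed; a pose out of reach is approached as far as the arm can. A call with a gripper value outside its range is refused whole. OPENING is the finger opening in m, from 0 to 0.087, set as the call begins (- or left out, the last holds). The fingers move at their own pace and stop on an object; the grip force is fixed at half the most. Time passes only in rows, so rows that repeat a pose let the fingers close, or fill a call up. It gives the time, the measured TCP pose, the force and the opening at its end, in the units of the state.
- r.sense(): the state, without advancing time (a new reading comes with each control period).
- r.capture(name): name is "scene" or "side" or "wrist"; returns (picture, depth): 400x640x3 uint8, blue, green, red; 400x640 float32, m along the optical axis (not along the pixel's ray), 0 where there is no reading.
- r.calibration(name): a dict with "fx", "fy", "cx", "cy" (pixels), "R" (3x3) and "t" (3): a world point X has camera coordinates R X + t; the wrist camera has in their place "tool_from_camera" (4x4, takes a point from camera to tool coordinates, whose origin is the TCP and whose axes are the tool frame's). Camera axes: x right, y down, z forward; pixel columns grow to the right and rows downward; lengths in m; the calibration is good to about 2 mm. A picture is of the moment at which its call begins: read the wrist's pose just before it. calibration takes no time and is no camera call.
- r.finish_job(): hands the job in, once; it reports no verdict.
Trained networks look in the newest picture that a camera, given by its name, has taken for a name from the list of things; names that differ only in an ending like _2 or _b are one class to them, and where a whole thing is asked for, a point or a joint stands for the part that bears it (a point fixed in the world has none). Each returns a list of dicts, best first, with "confidence" (0 to 1); they miss things now and then, are a little off and sometimes report something else, mostly with a low value. They report only what shows in the picture. A call takes as long as a camera call. They do not tell look-alikes from the thing itself.
- r.cut_out(query, camera): "region" (400x640 bool, what is visible of it) and "uv" ([column, row] in pixels, amid what is visible of it).
The state is a dict: "time_s": time; "joints": joint angles; "joint_velocities": joint speeds; "effort": joint torques, N m; "tcp_pos": TCP position; "ee_rot": TCP orientation; "wrist_force": force on the tool from outside, world axes, zero at the start; "moment": the same for the moment, N m; "gripper_width": opening from 0.0 (shut) to 1.0 (fully open).
Only numpy, scipy, OpenCV 4.12 (cv2) and the standard library are available. Lean on these libraries where they do the work, as an engineer would, in place of code of your own. Each camera call takes 0.05 s, during which the arm holds its last target.

## Working session

There is one attempt and no reset: what is moved stays moved. The work goes in short steps, Python scripts to look and compute and a shell command to move; the robot and the scene stay as the last step left them, time stands still between calls to the robot, and variables do not carry over. Pictures are saved under pics/ and viewed, and the job is handed in when it is done.

```bash
ls; mkdir -p pics; python3 - <<'E'
from station import r
import cv2
s=r.sense();print(s)
for n in("scene","side","wrist"):
    p,d=r.capture(n);cv2.imwrite(f"pics/{n}0.png",p)
    c=r.calibration(n);print(n,c)
E
```

```text
pics
{'time_s': 0.0, 'joints': array([ 1.48154400e+01,  2.20900491e+01,  3.79365804e-01, -2.52050774e-02,
       -6.84106414e+01, -1.48181441e+01]), 'joint_velocities': array([-0.02212862, -0.02996532, -0.00891891, -0.0300655 ,  0.04751166,
       -0.00594055]), 'effort': array([ 5.69075401e-04, -3.90661991e+01,  1.87403029e+01,  4.22001421e+00,
        1.09914420e-02, -1.81494070e-04]), 'tcp_pos': array([ 6.24403708e-01, -1.10398811e-05,  2.21474074e-01]), 'ee_rot': array([[-9.99997663e-01,  2.09337575e-04, -2.15167967e-03],
       [ 2.09652208e-04,  9.99999967e-01, -1.46002432e-04],
       [ 2.15164904e-03, -1.46453195e-04, -9.99997674e-01]]), 'wrist_force': array([ 1.09804261,  0.19876352, -0.64883892]), 'moment': array([ 0.01644617, -0.01704178, -0.06077357]), 'gripper_width': 1.0004591186320702}
scene {'fx': 503.540747908016, 'fy': 503.540747908016, 'cx': 314.6402615429996, 'cy': 197.5258994642183, 'R': array([[-0.27686141,  0.96078159,  0.01570006],
       [ 0.72797254,  0.22038339, -0.64922041],
       [-0.62721906, -0.16831486, -0.76043827]]), 't': array([ 0.1484566 , -0.32430165,  1.93066171])}
side {'fx': 387.1030539369295, 'fy': 387.1030539369295, 'cx': 316.9862997969094, 'cy': 201.08008992559874, 'R': array([[-0.893227  , -0.44959744,  0.00276887],
       [-0.23566726,  0.46294391, -0.85448457],
       [ 0.38289224, -0.76390123, -0.51946939]]), 't': array([0.46408705, 0.22106081, 1.05864742])}
wrist {'fx': 346.8402283911709, 'fy': 346.8402283911709, 'cx': 310.75427936738896, 'cy': 204.9785407737045, 'tool_from_camera': array([[ 9.99999275e-01,  5.24055468e-04, -1.08400193e-03,
         5.41325690e-04],
       [-1.97007503e-04,  9.59392907e-01,  2.82073059e-01,
        -7.68766962e-02],
       [ 1.18780569e-03, -2.82072641e-01,  9.59392315e-01,
        -1.62004960e-01],
       [ 0.00000000e+00,  0.00000000e+00,  0.00000000e+00,
         1.00000000e+00]])}
```

View pics/scene0.png

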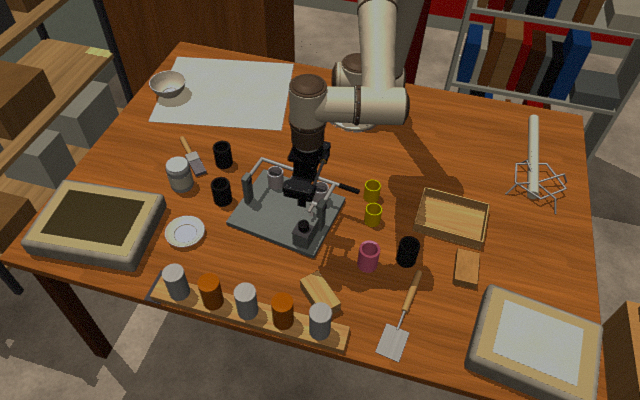

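View pics/side0.png

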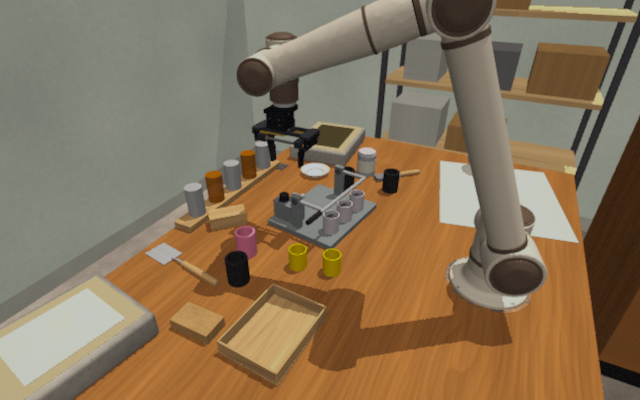

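View pics/wrist0.png

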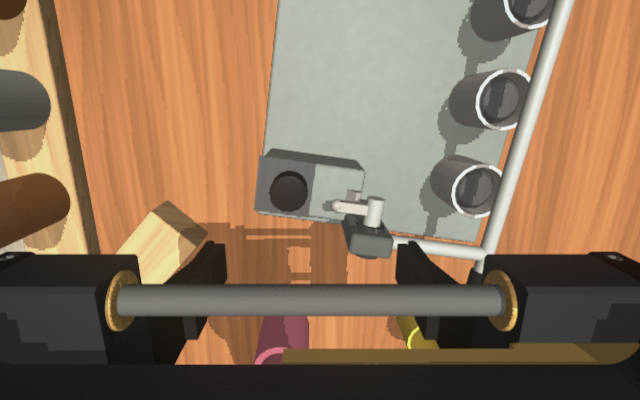

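The scene picture shows three black sleeves (223,153), (221,190) and (408,250). Yellow cores at (372,190) and (373,214) and a pink tube at (368,256) are decoys. The rack is at (290,205) with grey cores on it, its shut keeper bar's grip is at about (345,188), and the tray is at (452,217).

```bash
cat > h.py <<'E'
import numpy as np, cv2, json
from station import r
def world(cam,d,uv=None,mask=None,s=None):
    c=r.calibration(cam)
    if mask is not None:
        v,u=np.nonzero(mask&(d>0))
    else:
        u=np.array([uv[0]]);v=np.array([uv[1]])
    z=d[np.round(v).astype(int),np.round(u).astype(int)]
    P=np.c_[(u-c['cx'])/c['fx']*z,(v-c['cy'])/c['fy']*z,z]
    if cam=='wrist':
        T=c['tool_from_camera'];P=P@T[:3,:3].T+T[:3,3]
        return P@s['ee_rot'].T+s['tcp_pos']
    return (P-c['t'])@c['R']
def proj(cam,X,s=None):
    c=r.calibration(cam);X=np.atleast_2d(X)
    if cam=='wrist':
        T=c['tool_from_camera'];P=(X-s['tcp_pos'])@s['ee_rot'];P=(P-T[:3,3])@T[:3,:3]
    else: P=X@c['R'].T+c['t']
    return np.c_[P[:,0]/P[:,2]*c['fx']+c['cx'],P[:,1]/P[:,2]*c['fy']+c['cy']]
def circ(P,r0):
    from scipy.optimize import least_squares
    f=lambda q:np.hypot(P[:,0]-q[0],P[:,1]-q[1])-r0
    return least_squares(f,P[:,:2].mean(0),loss='soft_l1',f_scale=.002).x
def go(pos,rot=None,s=None):
    "shift in tool axes, turn in 5deg units from the present pose"
    from scipy.spatial.transform import Rotation as R
    s=s or r.sense();E=s['ee_rot']
    sh=E.T@(np.array(pos)-s['tcp_pos'])
    t=np.zeros(3) if rot is None else np.degrees(R.from_matrix(E.T@rot).as_rotvec())/5
    print('t',round(s['time_s'],2),'shift',sh.round(4),'turn',t.round(3));return sh,t
E
python3 - <<'E'
from h import *
for cam in('scene','side'):
    p,d=r.capture(cam);s=r.sense()
    for q in('sleeve1_mid','core1_mid','tray','rack','keeper','release_top','ink_tin','carton'):
        for o in r.cut_out(q,cam)[:7]:
            m=o['region'];W=world(cam,d,mask=m,s=s)
            if len(W)<5: continue
            col=p[m].mean(0).astype(int)
            print(cam,q,round(o['confidence'],2),np.array(o['uv']).round(),m.sum(),'med',np.median(W,0).round(3),'lo',np.percentile(W,3,0).round(3),'hi',np.percentile(W,97,0).round(3),col)
E
```

```text
scene sleeve1_mid 0.76 [226. 155.] 472 med [ 0.408 -0.364  0.055] lo [ 0.363 -0.392  0.003] hi [ 0.425 -0.339  0.083] [10 13 19]
scene core1_mid 0.83 [274. 182.] 283 med [ 0.466 -0.156  0.063] lo [ 0.426 -0.183  0.021] hi [ 0.476 -0.135  0.083] [73 76 83]
scene core1_mid 0.46 [284. 212.] 5689 med [ 0.581 -0.084  0.022] lo [ 0.448 -0.231  0.012] hi [0.672 0.061 0.127] [82 88 88]
scene tray 0.87 [450. 219.] 3247 med [0.414 0.415 0.007] lo [0.342 0.313 0.001] hi [0.505 0.512 0.041] [ 59 104 136]
scene tray 0.68 [328. 184.] 443 med [0.484 0.02  0.122] lo [ 0.371 -0.212  0.   ] hi [0.584 0.111 0.129] [ 89  98 106]
scene tray 0.26 [320. 191.] 192 med [0.488 0.002 0.072] lo [ 0.397 -0.019  0.005] hi [0.537 0.03  0.123] [74 79 87]
scene rack 0.91 [286. 211.] 5862 med [ 0.578 -0.091  0.022] lo [ 0.446 -0.233  0.011] hi [0.672 0.059 0.127] [82 88 89]
scene rack 0.6 [180. 177.] 719 med [ 0.547 -0.448  0.084] lo [ 0.505 -0.486  0.015] hi [ 0.567 -0.424  0.104] [100 107 109]
scene keeper 0.79 [323. 178.] 450 med [0.485 0.009 0.123] lo [ 0.445 -0.211  0.115] hi [0.584 0.114 0.129] [ 95 101 106]
sc
[... 1138 characters left out ...]
04.] 459 med [0.478 0.004 0.122] lo [ 0.445 -0.208  0.021] hi [0.569 0.118 0.126] [112 115 118]
side keeper 0.46 [332. 223.] 341 med [0.467 0.017 0.058] lo [ 0.449 -0.021  0.022] hi [0.495 0.027 0.081] [105 106 112]
side ink_tin 0.56 [367. 161.] 518 med [ 0.521 -0.433  0.064] lo [ 0.492 -0.49   0.003] hi [ 0.563 -0.42   0.102] [114 122 129]
side carton 0.82 [198. 324.] 1410 med [0.588 0.485 0.03 ] lo [0.543 0.447 0.005] hi [0.647 0.509 0.033] [ 74 121 158]
side carton 0.44 [330. 226.] 328 med [0.466 0.019 0.055] lo [ 0.449 -0.02   0.021] hi [0.495 0.027 0.08 ] [104 105 111]
side carton 0.39 [329. 202.] 445 med [0.479 0.003 0.122] lo [ 0.444 -0.212  0.084] hi [0.558 0.116 0.126] [111 114 118]
```

```bash
python3 - <<'E'
from h import *
from scipy.spatial import cKDTree
clouds=[];cols=[];src=[]
for i,cam in enumerate(('scene','side')):
    p,d=r.capture(cam);W=world(cam,d,mask=d>0);c=p[d>0]
    k=(W[:,0]>.2)&(W[:,0]<.8)&(abs(W[:,1])<.6)&(W[:,2]>-.02)&(W[:,2]<.2)
    clouds.append(W[k]);cols.append(c[k]);src.append(np.full(k.sum(),i))
W=np.vstack(clouds);C=np.vstack(cols).astype(int);S=np.hstack(src)
np.savez('cloud0.npz',W=W,C=C,S=S)
for i in(0,1):
    w=W[S==i];print('table z',np.median(w[(w[:,2]<.015)&(w[:,2]>-.015),2]))
    w=w[(w[:,2]>.012)&(w[:,2]<.028)&(w[:,0]>.38)&(w[:,0]<.72)&(w[:,1]>-.28)&(w[:,1]<.12)]
    print('plate z',np.median(w[:,2]))
    rect=cv2.minAreaRect(w[:,:2].astype(np.float32));print(rect)
for nm,x,y,rad in(('s1',.39,-.364,.03),('s2',.5,-.31,.03),('s3',.62,.28,.03),('c1',.455,-.16,.0255),('c2',.46,-.08,.0255),('c3',.48,0,.0255)):
    for i in(0,1):
        w=W[(S==i)&(np.hypot(W[:,0]-x,W[:,1]-y)<.05)&(W[:,2]>.03)&(W[:,2]<.095)]
        if len(w)<20: print(nm,i,len(w));continue
        side=w[w[:,2]<.07]
        # keep outside of the tube
        print(nm,i,len(w),circ(side,rad).round(4) if len(side)>10 else None,'ext',w.min(0).round(3),w.max(0).round(3))
E
```

```text
table z 0.0008692563564300844
plate z 0.020500089947379025
((0.5390028953552246, -0.1084284633398056), (0.3366788327693939, 0.25404423475265503), 81.90910339355469)
table z 0.0006475870010522202
plate z 0.02029517263997496
((0.5378773808479309, -0.10667210817337036), (0.34024500846862793, 0.2531610429286957), 81.5020751953125)
s1 0 359 [ 0.3941 -0.3683] ext [ 0.364 -0.398  0.03 ] [ 0.43  -0.338  0.086]
s1 1 276 [ 0.3951 -0.3666] ext [ 0.364 -0.397  0.03 ] [ 0.424 -0.332  0.083]
s2 0 150 [ 0.5574 -0.3046] ext [ 0.517 -0.333  0.034] [ 0.546 -0.28   0.087]
s2 1 86 [ 0.5515 -0.3058] ext [ 0.52  -0.329  0.031] [ 0.547 -0.278  0.082]
s3 0 463 [0.6099 0.3011] ext [0.577 0.271 0.03 ] [0.642 0.33  0.087]
s3 1 347 [0.6062 0.3098] ext [0.577 0.272 0.03 ] [0.637 0.33  0.083]
c1 0 305 [ 0.4487 -0.1601] ext [ 0.424 -0.184  0.03 ] [ 0.481 -0.134  0.085]
c1 1 253 [ 0.4508 -0.1585] ext [ 0.425 -0.183  0.03 ] [ 0.476 -0.129  0.083]
c2 0 2
c2 1 286 [ 0.4622 -0.0796] ext [ 0.436 -0.129  0.03 ] [ 0.486 -0.05   0.082]
c3 0 222 [ 0.4719 -0.0036] ext [ 0.447 -0.02   0.03 ] [0.503 0.023 0.088]
c3 1 331 [ 4.737e-01 -3.000e-04] ext [ 0.447 -0.025  0.03 ] [0.497 0.029 0.082]
```

```bash
python3 - <<'E'
import numpy as np,cv2
z=np.load('cloud0.npz');W,C=z['W'],z['C']
k=W[:,2]>.006
im=np.zeros((600,800,3),np.uint8)
o=np.argsort(W[k][:,2]);w=W[k][o];c=C[k][o]
# cols: y -0.55..0.55 ; rows: x .2...8
u=((.55-w[:,1])/1.1*799).astype(int);v=((.8-w[:,0])/.6*436).astype(int)
g=(u>0)&(u<799)&(v>0)&(v<599)
for a,b,cc in zip(u[g],v[g],c[g]): cv2.circle(im,(int(a),int(b)),1,tuple(int(q) for q in np.clip(cc*1.5+20,0,255)),-1)
cv2.imwrite('pics/top0.png',im[:440])
E
```

```text
(no output)
```

View pics/top0.png

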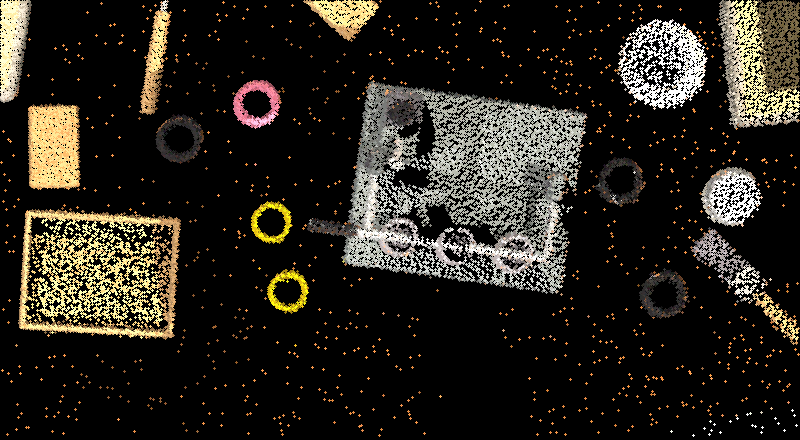

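Plan view: the black sleeves are at world (0.395,-0.367), (0.55,-0.305) and (0.61,0.302). Cores are on all three spigots, and the rack's yaw is about -8.4°. Next I refine the rack, grip and tray poses.

```bash
python3 - <<'E'
import numpy as np,cv2
z=np.load('cloud0.npz');W,C,S=z['W'],z['C'],z['S']
for i in(0,1):
    b=(S==i)&(C.max(1)<60)
    k=b&(W[:,2]>.1)&(W[:,2]<.14)&(abs(W[:,0]-.49)<.04)&(W[:,1]>.03)&(W[:,1]<.15)
    w=W[k];print('grip',k.sum(),np.median(w,0),np.percentile(w,[3,97],axis=0).round(3).tolist())
    k=b&(W[:,2]>.095)&(W[:,2]<.12)&(np.hypot(W[:,0]-.646,W[:,1]+.005)<.03)
    w=W[k];print('btn',k.sum(),w.mean(0))
    k=(S==i)&(W[:,2]>.03)&(W[:,2]<.05)&(W[:,0]<.53)&(W[:,1]>.28)
    w=W[k];print('tray',k.sum(),cv2.minAreaRect(w[:,:2].astype(np.float32)))
    k=(S==i)&(W[:,2]>.1)&(W[:,2]<.13)&(W[:,1]<.05)&(abs(W[:,0]-.47)<.04)&~b
    w=W[k];q=np.polyfit(w[:,1],w[:,0],1);print('bar',q,np.degrees(np.arctan(q[0])))
E
```

```text
grip 97 [0.48931475 0.09201184 0.1232224 ] [[0.481, 0.061, 0.116], [0.497, 0.121, 0.129]]
btn 94 [ 0.64640989 -0.00485298  0.1042618 ]
tray 588 ((0.3516983389854431, 0.45084112882614136), (0.27966243028640747, 0.3153407871723175), 86.20149993896484)
bar [-0.01295729  0.4704376 ] -0.7423567442362494
grip 80 [0.48325784 0.09496243 0.12372837] [[0.477, 0.065, 0.117], [0.491, 0.125, 0.127]]
btn 55 [6.40278229e-01 5.47458795e-04 1.03084799e-01]
tray 1128 ((0.42267271876335144, 0.41308480501174927), (0.21185247600078583, 0.1616390496492386), 86.49700164794922)
bar [0.0147965  0.47007754] 0.8477151731686554
```

```bash
cat >> h.py <<'E'
yaw=np.radians(-8.4)
RX=np.array([np.cos(yaw),np.sin(yaw),0]);RY=np.array([-np.sin(yaw),np.cos(yaw),0]);RZ=np.array([0,0,1.])
def tilt(deg):
    a=np.radians(deg);d=np.sin(a)*RX-np.cos(a)*RZ
    return np.c_[np.cross(RY,d),RY,d]
GRIP=np.array([.487,.094,.118])
HINGE=GRIP+.1*RX
E
python3 - <<'E'
from h import *
T=tilt(45);d=T[:,2]
go(GRIP-.081*d,T)
go(GRIP+.019*d,T)
print((GRIP-.081*d),T)
E
```

```text
t 1.15 shift [0.1946 0.1024 0.0473] turn [ 0.66  -8.984  1.593]
t 1.15 shift [0.1247 0.092  0.118 ] turn [ 0.66  -8.984  1.593]
[0.43033878 0.102367   0.17527565] [[-0.69952118  0.14608303  0.69952118]
 [ 0.1032963   0.98927233 -0.1032963 ]
 [-0.70710678  0.         -0.70710678]]
```

```bash
python3 -m jog '[[[0.02,0.01,-0.02],[0,0,0]],[[0.05,0.03,-0.03],[0,0,0]],[[0.08,0.05,-0.03],[0.1,-1,0.2]],[[0.11,0.06,-0.03],[0.2,-2.2,0.4]],[[0.14,0.08,-0.02],[0.3,-3.5,0.6]],[[0.16,0.09,-0.01],[0.4,-4.8,0.9]],[[0.18,0.1,0.01],[0.5,-6.2,1.1]],[[0.195,0.102,0.03],[0.6,-7.6,1.4]],[[0.195,0.102,0.047],[0.66,-8.98,1.59]],[[0.195,0.102,0.047],[0.66,-8.98,1.59]]]' 0.05; python3 -c "
from h import *
T=tilt(45);go(GRIP-.081*T[:,2],T);print(r.sense()['joints'])"
```

```text
time_s: 1.98
tcp_pos: [0.4658, 0.0874, 0.2221]
ee_rot: [[-0.83, 0.147, 0.538], [0.095, 0.988, -0.123], [-0.55, -0.051, -0.834]]
wrist_force: [1.4, -0.7, 1.7]
gripper_width: 0.575
t 1.98 shift [0.0566 0.012  0.0181] turn [-0.458 -2.32   0.362]
[ 36.31633438  -5.4917094  -57.33019129  61.01753124 -28.52433091
 -96.46462313]
```

```bash
python3 -c "
from h import *
T=tilt(28);d=T[:,2];go(GRIP-.061*d,T);go(GRIP+.017*d,T);print(GRIP-.061*d)"
```

```text
t 1.98 shift [0.0346 0.0122 0.0367] turn [-0.506  1.079  0.29 ]
t 1.98 shift [0.0419 0.0157 0.1143] turn [-0.506  1.079  0.29 ]
[0.45866945 0.09818349 0.1718598 ]
```

```bash
python3 -m jog '[[[0.01,0.004,0.01],[-0.2,0.3,0.1]],[[0.02,0.008,0.02],[-0.3,0.6,0.2]],[[0.03,0.012,0.03],[-0.5,1.08,0.29]],[[0.035,0.012,0.037],[-0.5,1.08,0.29]],[[0.035,0.012,0.037],[-0.5,1.08,0.29]],[[0.035,0.012,0.037],[-0.5,1.08,0.29]],[[0.035,0.012,0.037],[-0.5,1.08,0.29]],[[0.035,0.012,0.037],[-0.5,1.08,0.29]],[[0.035,0.012,0.037],[-0.5,1.08,0.29]],[[0.035,0.012,0.037],[-0.5,1.08,0.29]]]' 0.05; python3 -c "
from h import *
T=tilt(28);d=T[:,2];go(GRIP-.061*d,T);go(GRIP+.017*d,T);s=r.sense();print(s['joints'])
for c in('wrist','side'):
  p,_=r.capture(c);cv2.imwrite('pics/%s1.png'%c,p)
print(proj('wrist',[GRIP+.03*RY,GRIP-.03*RY],s))"
```

```text
time_s: 2.82
tcp_pos: [0.4604, 0.0978, 0.1727]
ee_rot: [[-0.874, 0.148, 0.464], [0.13, 0.989, -0.069], [-0.469, -0.0, -0.883]]
wrist_force: [-0.1, 0.4, -0.3]
gripper_width: 0.576
t 2.82 shift [ 0.0019  0.0001 -0.0001] turn [-0.009 -0.008 -0.017]
t 2.82 shift [0.0019 0.0001 0.0779] turn [-0.009 -0.008 -0.017]
[ 33.9977139   -1.2758765  -58.91071367  60.27599203 -21.38906188
 -97.4616897 ]
[[313.00378741 261.40547044]
 [313.00981294 177.80047995]]
```

View pics/wrist1.png

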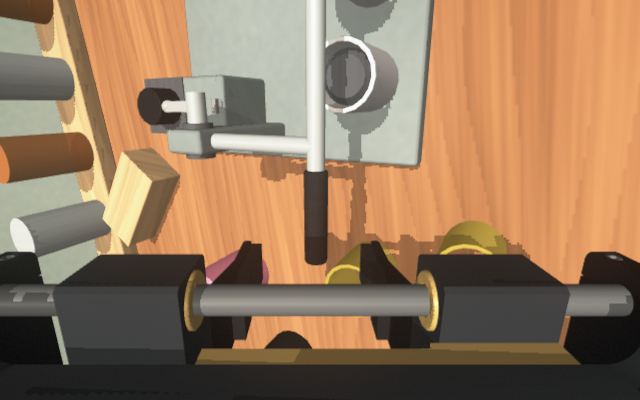

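View pics/side1.png

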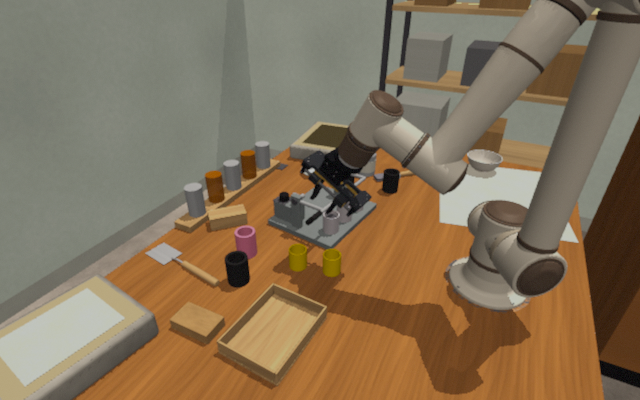

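The wrist view shows the grip between the open jaws at cols 305-328, rows 170-265, matching its projection. I advance now.

```bash
python3 -m jog '[[[0,0,0.01],[0,0,0]],[[0.001,0,0.02],[0,0,0]],[[0.002,0,0.03],[0,0,0]],[[0.002,0,0.04],[0,0,0]],[[0.002,0,0.05],[0,0,0]],[[0.002,0,0.06],[0,0,0]],[[0.002,0,0.07],[0,0,0]],[[0.002,0,0.077],[0,0,0]],[[0.002,0,0.077],[0,0,0]],[[0.002,0,0.077],[0,0,0]]]'; python3 -c "
from h import *
T=tilt(28);d=T[:,2];go(GRIP+.017*d,T);s=r.sense();print(s['joints'])
# arc targets
for th in np.radians([0,15,30,45,60,75,85,93]):
  g=HINGE+.1*(-np.cos(th)*RX+np.sin(th)*RZ)
  print(np.degrees(th).round(),(s['ee_rot'].T@(g-GRIP)).round(4))
c='side';p,_=r.capture(c);cv2.imwrite('pics/%s2.png'%c,p[100:300,150:480])"
```

```text
time_s: 3.75
tcp_pos: [0.4943, 0.0977, 0.1106]
ee_rot: [[-0.878, 0.15, 0.455], [0.127, 0.989, -0.081], [-0.462, -0.013, -0.887]]
wrist_force: [-0.5, -0.2, -0.1]
gripper_width: 0.575
t 3.75 shift [ 0.0024 -0.0047  0.0074] turn [-0.16  -0.102  0.026]
[   7.6767059     7.98205773  -59.9353597   117.6348469    -9.17373394
 -132.17839593]
0.0 [0. 0. 0.]
15.0 [-0.015  -0.0003 -0.0214]
30.0 [-0.035  -0.0006 -0.0382]
45.0 [-0.0586 -0.0008 -0.0492]
60.0 [-0.0843 -0.0009 -0.0537]
75.0 [-0.1103 -0.001  -0.0515]
85.0 [-0.127  -0.0009 -0.0462]
93.0 [-0.1394 -0.0009 -0.04  ]
```

View pics/side2.png

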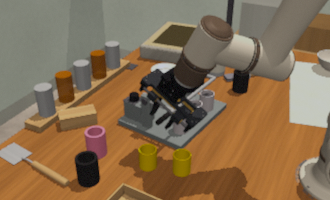

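```bash
cat >> h.py <<'E'
def arc(ths,tilts,ins=.017,push=0.):
    s=r.sense()
    for th,tl in zip(ths,tilts):
        T=tilt(tl);a=np.radians(th)
        g=HINGE+.1*(-np.cos(a)*RX+np.sin(a)*RZ)+ins*T[:,2]-push*T[:,0]
        print(th,end=' ');go(g,T,s)
E
python3 -c "
from h import *
arc([0,10,20,30,40,50],[28,28,27,26,24,22])"
```

```text
0 t 3.8 shift [ 0.0022 -0.0049  0.0077] turn [-0.157 -0.097  0.028]
10 t 3.8 shift [-0.0071 -0.0051 -0.007 ] turn [-0.157 -0.097  0.028]
20 t 3.8 shift [-0.0186 -0.0053 -0.0199] turn [-0.157  0.103  0.027]
30 t 3.8 shift [-0.0322 -0.0055 -0.0305] turn [-0.157  0.303  0.025]
40 t 3.8 shift [-0.047  -0.0056 -0.0386] turn [-0.157  0.703  0.023]
50 t 3.8 shift [-0.0631 -0.0057 -0.0438] turn [-0.158  1.103  0.02 ]
```

```bash
python3 -m jog '[[[0,0,0],[0,0,0]],[[0,0,0],[0,0,0]],[[-0.003,-0.001,-0.002],[0,0,0]],[[-0.006,-0.002,-0.005],[0,0,0]],[[-0.009,-0.003,-0.009],[0,0,0]],[[-0.012,-0.004,-0.013],[-0.1,0,0]],[[-0.015,-0.005,-0.017],[-0.1,0.1,0]],[[-0.019,-0.005,-0.02],[-0.15,0.1,0]],[[-0.019,-0.005,-0.02],[-0.15,0.1,0]],[[-0.019,-0.005,-0.02],[-0.15,0.1,0]]]' 0.024; python3 -c "
from h import *
s=r.sense();print(s['joints'].round(1))
arc([10,20,30,40,50],[28,27,26,24,22])
c='side';p,_=r.capture(c);cv2.imwrite('pics/%s3.png'%c,cv2.resize(p[120:270,220:420],None,fx=3,fy=3))"
```

```text
time_s: 4.63
tcp_pos: [0.4938, 0.0953, 0.1321]
ee_rot: [[-0.888, 0.136, 0.439], [0.123, 0.991, -0.058], [-0.443, 0.002, -0.897]]
wrist_force: [-17.7, 8.6, -1.1]
gripper_width: 0.276
[  19.9    5.6  -59.6   84.4  -11.8 -109.5]
10 t 4.63 shift [ 0.0026 -0.0023  0.0119] turn [ 0.076 -0.344  0.09 ]
20 t 4.63 shift [-0.0086 -0.0023 -0.0012] turn [ 0.075 -0.144  0.09 ]
30 t 4.63 shift [-0.0219 -0.0023 -0.0121] turn [0.075 0.056 0.091]
40 t 4.63 shift [-0.0366 -0.0024 -0.0205] turn [0.073 0.456 0.092]
50 t 4.63 shift [-0.0526 -0.0025 -0.0262] turn [0.071 0.856 0.094]
```

View pics/side3.png

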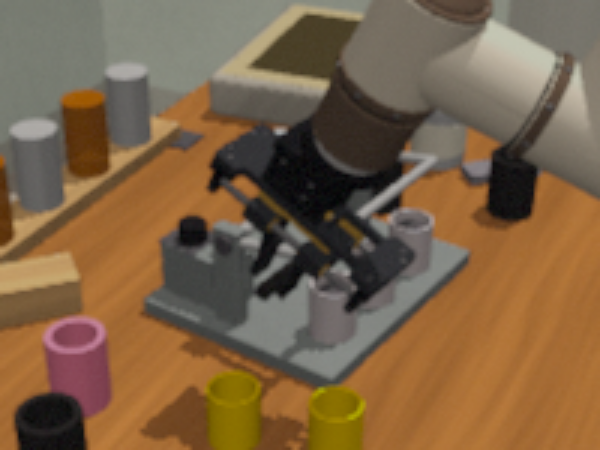

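```bash
python3 -c "
from h import *
for a in np.radians([0,5,10,15,20,25]):
  g=HINGE+.1*(-np.cos(a)*RX+np.sin(a)*RZ)
  print(np.degrees(a),[( (proj('side',g+y*RY)-[220,120])*3).round() for y in(-.29,-.03,.03)])"
```

```text
0.0 [array([[427., 178.]]), array([[295., 280.]]), array([[259., 309.]])]
5.0 [array([[427., 171.]]), array([[295., 273.]]), array([[258., 301.]])]
10.0 [array([[427., 164.]]), array([[294., 265.]]), array([[257., 293.]])]
14.999999999999998 [array([[426., 157.]]), array([[293., 257.]]), array([[256., 285.]])]
20.0 [array([[424., 150.]]), array([[291., 249.]]), array([[253., 276.]])]
25.0 [array([[422., 142.]]), array([[288., 240.]]), array([[250., 268.]])]
```

```bash
python3 -m jog '[[[0.004,0,-0.003],[0,0,0]],[[0.004,0,-0.006],[0,0,0]],[[0,-0.001,-0.009],[0,0,0]],[[-0.004,-0.002,-0.012],[0,0,0]],[[-0.008,-0.002,-0.015],[0,0,0]],[[-0.012,-0.002,-0.018],[0,0,0]],[[-0.016,-0.002,-0.021],[0,0,0]],[[-0.020,-0.002,-0.024],[0,0,0]],[[-0.020,-0.002,-0.024],[0,0,0]],[[-0.020,-0.002,-0.024],[0,0,0]]]'; python3 -c "
from h import *
s=r.sense();print(s['joints'].round(1))
arc([20,30,40,50,60],[27,26,24,22,20])
c='side';p,_=r.capture(c);cv2.imwrite('pics/%s4.png'%c,cv2.resize(p[120:270,220:420],None,fx=3,fy=3))
for a in np.radians([15,25,35,45]):
  g=HINGE+.1*(-np.cos(a)*RX+np.sin(a)*RZ)
  print(np.degrees(a),[( (proj('side',g+y*RY)-[220,120])*3).round() for y in(-.29,-.03,.03)])"
```

```text
time_s: 5.52
tcp_pos: [0.5003, 0.0915, 0.1635]
ee_rot: [[-0.886, 0.136, 0.443], [0.123, 0.991, -0.058], [-0.447, 0.003, -0.895]]
wrist_force: [-46.2, 16.7, 18.2]
gripper_width: 0.282
[ 29.6   3.4 -54.8  57.9 -18.6 -90.9]
20 t 5.52 shift [0.0116 0.0005 0.0238] turn [ 0.082 -0.091  0.091]
30 t 5.52 shift [-0.0018  0.0004  0.013 ] turn [0.081 0.109 0.092]
40 t 5.52 shift [-0.0165  0.0004  0.0046] turn [0.08  0.509 0.093]
50 t 5.52 shift [-0.0324  0.0003 -0.0009] turn [0.078 0.909 0.094]
60 t 5.52 shift [-0.0491  0.0002 -0.0035] turn [0.076 1.309 0.096]
14.999999999999998 [array([[426., 157.]]), array([[293., 257.]]), array([[256., 285.]])]
25.0 [array([[422., 142.]]), array([[288., 240.]]), array([[250., 268.]])]
35.0 [array([[416., 128.]]), array([[280., 224.]]), array([[242., 251.]])]
45.0 [array([[408., 115.]]), array([[271., 209.]]), array([[232., 235.]])]
```

View pics/side4.png

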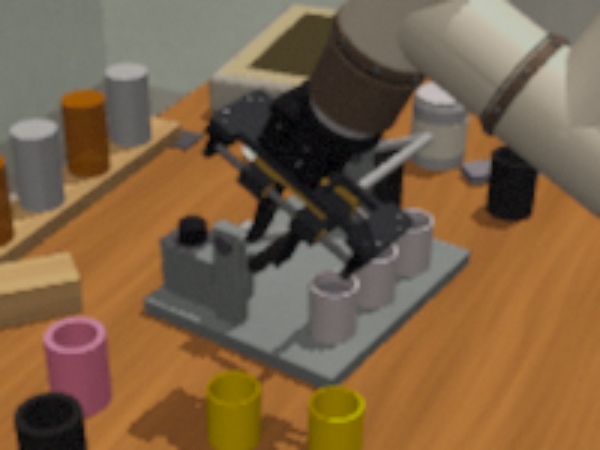

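```bash
python3 -m jog '[[[0.001,0,-0.002],[0,0,0]],[[0.002,0,-0.004],[0,0,0]],[[0.002,0,-0.006],[0,0,0]],[[0.002,0,-0.008],[0,0.1,0]],[[0.002,0,-0.010],[0,0.1,0]],[[0.001,0,-0.012],[0,0.2,0]],[[0,0,-0.013],[0,0.2,0]],[[-0.001,0,-0.014],[0,0.3,0]],[[-0.001,0,-0.014],[0,0.3,0]],[[-0.001,0,-0.014],[0,0.3,0]]]' 0.03; python3 -c "
from h import *
s=r.sense();print(s['joints'].round(1))
arc([20,30,40,50,60],[27,26,24,22,20])
c='side';p,_=r.capture(c);cv2.imwrite('pics/%s5.png'%c,cv2.resize(p[120:270,220:420],None,fx=3,fy=3))
p,_=r.capture('wrist');cv2.imwrite('pics/wrist5.png',p)"
```

```text
time_s: 6.4
tcp_pos: [0.5028, 0.0894, 0.181]
ee_rot: [[-0.892, 0.148, 0.427], [0.133, 0.989, -0.064], [-0.432, -0.0, -0.902]]
wrist_force: [-0.6, -0.4, -0.5]
gripper_width: 0.34
[ 33.4   2.6 -50.1  44.7 -24.2 -81.1]
20 t 6.4 shift [0.0213 0.0022 0.0386] turn [-0.013 -0.287 -0.019]
30 t 6.4 shift [0.0081 0.0023 0.0275] turn [-0.013 -0.087 -0.019]
40 t 6.4 shift [-0.0065  0.0023  0.0189] turn [-0.012  0.313 -0.019]
50 t 6.4 shift [-0.0223  0.0023  0.0131] turn [-0.012  0.713 -0.019]
60 t 6.4 shift [-0.0389  0.0023  0.0102] turn [-0.012  1.113 -0.02 ]
```

View pics/side5.png

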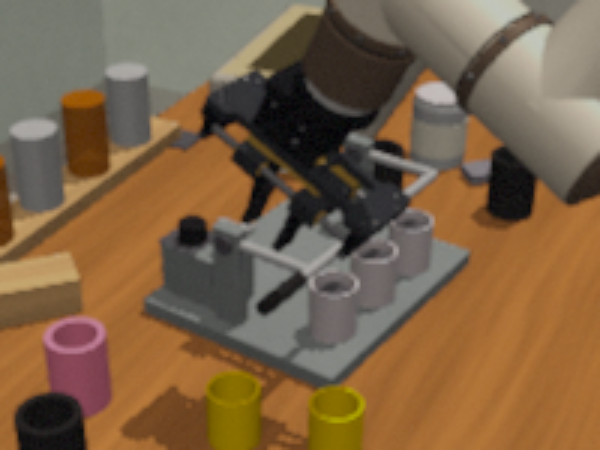

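View pics/wrist5.png

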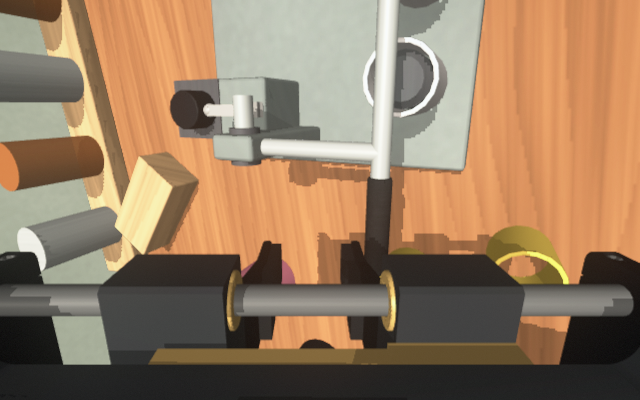

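The bar slipped out of the loose jaws and the keeper fell shut, with no harm done. I'll clamp the round grip firmly instead, with a steeper tool, and follow the arc.

```bash
python3 -c "
from h import *
arc([0],[12],ins=-.045);arc([0],[12],ins=.019)"
```

```text
0 t 6.5 shift [0.0308 0.0027 0.0058] turn [-0.02   2.702 -0.02 ]
0 t 6.5 shift [0.0457 0.0028 0.068 ] turn [-0.02   2.702 -0.02 ]
```

```bash
python3 -m jog '[[[0.01,0.001,-0.01],[0,0.7,0]],[[0.02,0.002,-0.01],[0,1.5,0]],[[0.03,0.003,0],[0,2.2,0]],[[0.031,0.003,0.006],[0,2.7,0]],[[0.031,0.003,0.006],[0,2.7,0]],[[0.035,0.003,0.02],[0,2.7,0]],[[0.039,0.003,0.037],[0,2.7,0]],[[0.043,0.003,0.054],[0,2.7,0]],[[0.046,0.003,0.068],[0,2.7,0]],[[0.046,0.003,0.068],[0,2.7,0]]]' 0.06; python3 -c "
from h import *
s=r.sense();print(s['joints'].round(1))
arc([0],[12],ins=.019)"
```

```text
time_s: 7.33
tcp_pos: [0.4888, 0.092, 0.0967]
ee_rot: [[-0.968, 0.149, 0.201], [0.145, 0.989, -0.036], [-0.204, -0.005, -0.979]]
wrist_force: [-0.7, -0.7, -1.0]
gripper_width: 0.686
[ 33.9  13.  -41.2  17.4 -28.3 -57.2]
0 t 7.33 shift [-0.0024  0.0017 -0.0023] turn [-0.069 -0.046 -0.021]
```

```bash
python3 -m jog '[[[-0.001,0,0],[0,0,0]],[[-0.001,0,0],[0,0,0]],[[-0.001,0,0],[0,0,0]],[[-0.001,0,0],[0,0,0]],[[-0.001,0,0],[0,0,0]],[[-0.001,0,0],[0,0,0]],[[-0.001,0,0],[0,0,0]],[[-0.001,0,0],[0,0,0]],[[-0.001,0,0],[0,0,0]],[[-0.001,0,0],[0,0,0]]]' 0; python3 -c "
from h import *
s=r.sense();print(s['joints'].round(1))
h=GRIP.copy()
import h as H
# hinge relative to actual grasp
g0=s['tcp_pos']-.019*s['ee_rot'][:,2];print('grasp pt',g0)
arc([0,10,20,30,40,50],[12,10,8,6,4,2],ins=.019)"
```

```text
time_s: 8.17
tcp_pos: [0.4898, 0.0938, 0.0988]
ee_rot: [[-0.968, 0.149, 0.203], [0.145, 0.989, -0.032], [-0.205, -0.001, -0.979]]
wrist_force: [-9.4, 6.5, 3.3]
gripper_width: 0.178
[ 33.9  12.8 -40.9  17.  -28.6 -56.9]
grasp pt [0.48590263 0.09442391 0.11739472]
0 t 8.17 shift [-0.0013 -0.0002 -0.0004] turn [-0.02  -0.032 -0.028]
10 t 8.17 shift [-0.0057 -0.0002 -0.017 ] turn [-0.019  0.368 -0.028]
20 t 8.17 shift [-0.0129 -0.0003 -0.0326] turn [-0.019  0.768 -0.029]
30 t 8.17 shift [-0.0227 -0.0003 -0.0466] turn [-0.018  1.168 -0.029]
40 t 8.17 shift [-0.0347 -0.0002 -0.0586] turn [-0.018  1.568 -0.029]
50 t 8.17 shift [-0.0487 -0.0002 -0.0683] turn [-0.017  1.968 -0.03 ]
```

```bash
python3 -m jog '[[[-0.002,0,-0.0083],[0,0.2,0]],[[-0.0045,0,-0.0166],[0,0.4,0]],[[-0.0078,0,-0.0246],[0,0.6,0]],[[-0.0118,0,-0.0322],[0,0.8,0]],[[-0.0163,0,-0.0394],[0,1,0]],[[-0.0215,0,-0.0462],[0,1.2,0]],[[-0.0272,0,-0.0525],[0,1.4,0]],[[-0.0334,0,-0.0582],[0,1.6,0]],[[-0.0334,0,-0.0582],[0,1.6,0]],[[-0.0334,0,-0.0582],[0,1.6,0]]]' 0; python3 -c "
from h import *
s=r.sense();print(s['joints'].round(1))
arc([30,40,50,60,70,80,90,95],[6,4,2,0,-2,-4,-6,-8],ins=.019)
c='side';p,_=r.capture(c);cv2.imwrite('pics/%s6.png'%c,cv2.resize(p[120:270,220:420],None,fx=3,fy=3))"
```

```text
time_s: 9.0
tcp_pos: [0.5059, 0.0915, 0.1618]
ee_rot: [[-0.987, 0.151, 0.055], [0.15, 0.989, -0.011], [-0.056, -0.002, -0.998]]
wrist_force: [-18.4, 11.0, 8.9]
gripper_width: 0.175
[ 29.7  13.  -23.2   2.7 -51.3 -40. ]
30 t 9.0 shift [ 0.0044 -0.0003  0.0124] turn [-0.028 -0.554 -0.051]
40 t 9.0 shift [-0.0057 -0.0003 -0.0012] turn [-0.027 -0.154 -0.052]
50 t 9.0 shift [-0.0181 -0.0002 -0.0128] turn [-0.026  0.246 -0.052]
60 t 9.0 shift [-0.0322 -0.0002 -0.022 ] turn [-0.025  0.646 -0.053]
70 t 9.0 shift [-0.0478 -0.0001 -0.0286] turn [-0.024  1.046 -0.053]
80 t 9.0 shift [-0.0642 -0.0001 -0.0322] turn [-0.023  1.446 -0.054]
90 t 9.0 shift [-0.0809  0.     -0.0328] turn [-0.022  1.846 -0.054]
95 t 9.0 shift [-0.089   0.     -0.0321] turn [-0.021  2.246 -0.054]
```

View pics/side6.png

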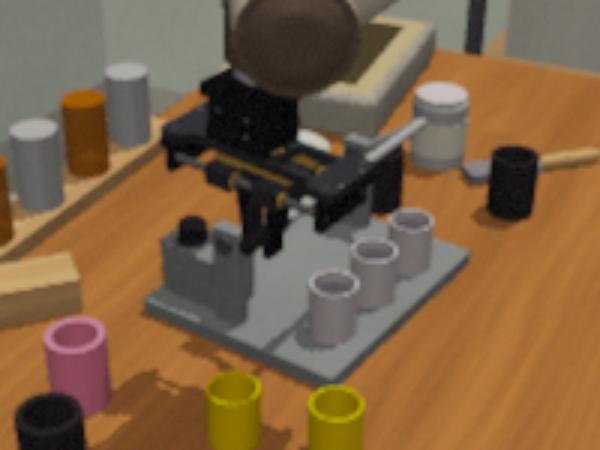

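```bash
python3 -m jog '[[[-0.004,0,-0.006],[0,0.2,0]],[[-0.010,0,-0.0117],[0,0.4,0]],[[-0.0165,0,-0.017],[0,0.6,0]],[[-0.024,0,-0.021],[0,0.8,0]],[[-0.032,0,-0.0245],[0,1,0]],[[-0.040,0,-0.0272],[0,1.2,0]],[[-0.049,0,-0.0295],[0,1.4,0]],[[-0.057,0,-0.031],[0,1.6,0]],[[-0.0655,0,-0.0316],[0,1.8,0]],[[-0.073,0,-0.0316],[0,2,0]]]' 0; python3 -c "
from h import *
s=r.sense();print(s['joints'].round(1))
arc([70,80,90,95,100],[-2,-4,-6,-6,-6],ins=.019)
c='side';p,_=r.capture(c);cv2.imwrite('pics/%s7.png'%c,cv2.resize(p[120:270,220:420],None,fx=3,fy=3))"
```

```text
time_s: 9.88
tcp_pos: [0.58, 0.0806, 0.2022]
ee_rot: [[-0.983, 0.147, -0.108], [0.146, 0.989, 0.015], [0.109, -0.001, -0.994]]
wrist_force: [-6.4, 3.4, 8.5]
gripper_width: 0.174
[ 22.   22.2  -1.3  -3.3 -72.  -29.3]
70 t 9.88 shift [ 0.0276 -0.0003  0.0123] turn [-0.013 -0.853 -0.008]
80 t 9.88 shift [ 0.012  -0.0003  0.0061] turn [-0.013 -0.453 -0.009]
90 t 9.88 shift [-0.0044 -0.0003  0.0027] turn [-0.013 -0.053 -0.009]
95 t 9.88 shift [-0.0131 -0.0003  0.0021] turn [-0.013 -0.053 -0.009]
100 t 9.88 shift [-0.0218 -0.0003  0.0023] turn [-0.013 -0.053 -0.009]
```

View pics/side7.png

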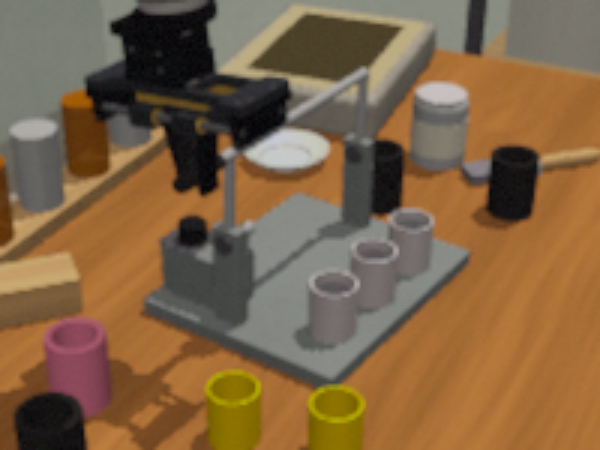

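Nearly upright (about 87°). I push on to about 97° and then ease back.

```bash
python3 -m jog '[[[-0.005,0,0],[0,0,0]],[[-0.01,0,0],[0,0,0]],[[-0.014,0,0],[0,0,0]],[[-0.018,0,0],[0,0,0]],[[-0.018,0,0],[0,0,0]],[[-0.018,0,0],[0,0,0]],[[-0.012,0,0],[0,0,0]],[[-0.006,0,0],[0,0,0]],[[-0.002,0,0],[0,0,0]],[[0,0,0],[0,0,0]]]' 0; python3 -c "
from h import *
arc([80,85,90,95,100],[-6,-6,-6,-6,-6],ins=.019)"
python3 -m jog '[[[0,0,0],[0,0,0]],[[0,0,0],[0,0,0]],[[0,0,0],[0,0,0]],[[0,0,0],[0,0,0]],[[0,0,0],[0,0,0]],[[0,0,0],[0,0,0]],[[0,0,-0.01],[0,0,0]],[[0,0,-0.03],[0,0,0]],[[0,0,-0.06],[0,0,0]],[[0,0,-0.08],[0,0,0]]]' 0.05;python3 -c "
from h import *
c='side';p,_=r.capture(c);cv2.imwrite('pics/%s8.png'%c,cv2.resize(p[120:270,220:420],None,fx=3,fy=3))"
```

```text
time_s: 10.77
tcp_pos: [0.5824, 0.0805, 0.2009]
ee_rot: [[-0.984, 0.148, -0.101], [0.147, 0.989, 0.015], [0.102, 0.0, -0.995]]
wrist_force: [1.4, 0.2, 2.5]
gripper_width: 0.174
80 t 10.77 shift [ 0.0153 -0.0006  0.0049] turn [ 0.005  0.032 -0.019]
85 t 10.77 shift [ 0.0068 -0.0006  0.0029] turn [ 0.005  0.032 -0.019]
90 t 10.77 shift [-0.0019 -0.0005  0.0017] turn [ 0.005  0.032 -0.019]
95 t 10.77 shift [-0.0106 -0.0005  0.0011] turn [ 0.005  0.032 -0.019]
100 t 10.77 shift [-0.0193 -0.0005  0.0014] turn [ 0.005  0.032 -0.019]
time_s: 11.6
tcp_pos: [0.5912, 0.0788, 0.2828]
ee_rot: [[-0.984, 0.148, -0.1], [0.147, 0.989, 0.014], [0.101, -0.001, -0.995]]
wrist_force: [0.3, 0.3, 0.6]
gripper_width: 0.574
```

View pics/side8.png

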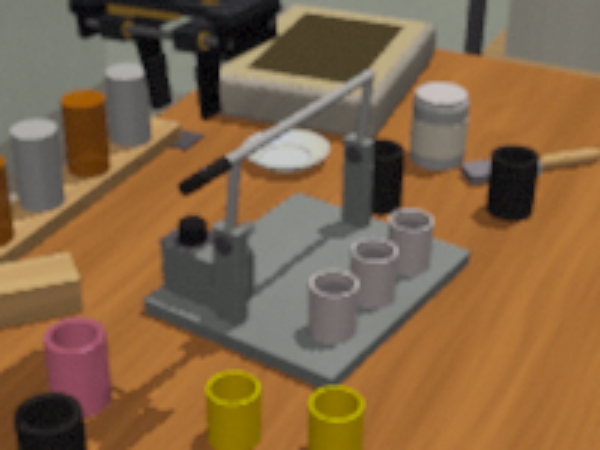

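The keeper stays open after I let go. I now refit the cores and sleeves without the occlusion.

```bash
cat > meas.py <<'E'
from h import *
from scipy.optimize import least_squares
def cloud():
    out=[]
    for i,cam in enumerate(('scene','side')):
        p,d=r.capture(cam);W=world(cam,d,mask=d>0);c=p[d>0].astype(int)
        k=(W[:,0]>.2)&(W[:,0]<.8)&(abs(W[:,1])<.6)&(W[:,2]>-.02)&(W[:,2]<.26)
        out.append((W[k],c[k]))
    return out
def tube(W,x,y,ro,ri,z0,z1):
    """fit ring centre: rim points (top) within ro/ri and outer side points"""
    k=(np.hypot(W[:,0]-x,W[:,1]-y)<ro+.015)
    rim=W[k&(W[:,2]>z1-.004)&(W[:,2]<z1+.006)]
    side=W[k&(W[:,2]>z0+.008)&(W[:,2]<z1-.008)]
    def f(q):
        R=np.hypot(rim[:,0]-q[0],rim[:,1]-q[1]);a=np.where(R>ro,R-ro,np.where(R<ri,ri-R,0))
        S=np.hypot(side[:,0]-q[0],side[:,1]-q[1]);b=np.where(S>ri+.001,S-ro,0)
        return np.r_[a,b]
    q=least_squares(f,[x,y],loss='soft_l1',f_scale=.002)
    c=cv2.minEnclosingCircle(rim[:,:2].astype(np.float32)) if len(rim)>5 else None
    return q.x.round(4),len(rim),len(side), None if c is None else np.round([*c[0],c[1]],4)
E
python3 - <<'E'
from meas import *
for i,(W,C) in enumerate(cloud()):
    for nm,x,y in(('s1',.395,-.367),('s2',.548,-.305),('s3',.61,.302)): print(i,nm,tube(W,x,y,.03,.022,0,.08))
    for nm,x,y in(('c1',.449,-.159),('c2',.461,-.08),('c3',.473,-.002)): print(i,nm,tube(W,x,y,.0255,.022,.02,.08))
    k=(W[:,2]>.025)&(W[:,2]<.05)&(W[:,0]<.53)&(W[:,0]>.32)&(W[:,1]>.28)&(W[:,1]<.55)
    print('tray',cv2.minAreaRect(W[k][:,:2].astype(np.float32)))
E
```

```text
0 s1 (array([ 0.393 , -0.3687]), 93, 305, array([ 0.3965, -0.3686,  0.0316]))
0 s2 (array([ 0.5491, -0.3072]), 115, 345, array([ 0.5519, -0.308 ,  0.0324]))
0 s3 (array([0.6081, 0.3009]), 151, 387, array([0.6085, 0.3015, 0.0318]))
0 c1 (array([ 0.4498, -0.1594]), 60, 180, array([ 0.4499, -0.157 ,  0.0282]))
0 c2 (array([ 0.461 , -0.0803]), 68, 190, array([ 0.4603, -0.0807,  0.0285]))
0 c3 (array([ 0.4724, -0.0011]), 43, 139, array([ 4.74e-01, -4.00e-04,  2.71e-02]))
tray ((0.4227828085422516, 0.41134899854660034), (0.20962035655975342, 0.17031599581241608), 86.6146011352539)
1 s1 (array([ 0.3948, -0.367 ]), 63, 272, array([ 0.3962, -0.3675,  0.0338]))
1 s2 (array([ 0.5521, -0.3047]), 37, 173, array([ 0.5461, -0.3027,  0.0313]))
1 s3 (array([0.6099, 0.302 ]), 156, 517, array([0.6093, 0.3018, 0.0316]))
1 c1 (array([ 0.4511, -0.1581]), 48, 158, array([ 0.4503, -0.1558,  0.0269]))
1 c2 (array([ 0.4624, -0.0786]), 56, 181, array([ 0.4629, -0.0768,  0.0265]))
1 c3 (array([4.737e-01, 2.000e-04]), 59, 222, array([0.4727, 0.0011, 0.0268]))
tray ((0.4227887988090515, 0.4135698080062866), (0.21193386614322662, 0.16184470057487488), 86.94796752929688)
```

```bash
cat >> h.py <<'E'
def down(psi):
    a=np.radians(psi);x=np.array([np.cos(a),np.sin(a),0]);z=np.array([0,0,-1.])
    return np.c_[x,np.cross(z,x),z]
E
python3 -c "
from h import *
go([.473,-.0005,.15],down(108.6))"
```

```text
t 11.75 shift [ 0.0915 -0.0966  0.142 ] turn [-0.612 -1.037 12.564]
```

```bash
python3 -m jog '[[[0.01,-0.01,-0.02],[-0.05,-0.1,1.3]],[[0.025,-0.02,-0.02],[-0.1,-0.2,2.6]],[[0.04,-0.035,-0.01],[-0.2,-0.3,4]],[[0.06,-0.05,0],[-0.3,-0.4,5.4]],[[0.075,-0.065,0.01],[-0.35,-0.5,6.8]],[[0.09,-0.08,0.02],[-0.4,-0.7,8.2]],[[0.0915,-0.0966,0.04],[-0.5,-0.8,9.6]],[[0.0915,-0.0966,0.06],[-0.55,-0.9,11]],[[0.0915,-0.0966,0.09],[-0.6,-1,12.3]],[[0.0915,-0.0966,0.12],[-0.612,-1.037,12.56]]]' 0.075; python3 -c "
from h import *
go([.473,-.0005,.15],down(108.6));s=r.sense();print(s['joints'].round(1))
p,d=r.capture('wrist');cv2.imwrite('pics/wrist9.png',p)
print(proj('wrist',[[.473,-.0005,.08],[.4617,-.0794,.08]],s))"
```

```text
time_s: 12.58
tcp_pos: [0.4726, -0.0016, 0.1691]
ee_rot: [[-0.315, 0.949, -0.004], [0.949, 0.315, -0.001], [0.0, -0.004, -1.0]]
wrist_force: [0.3, 0.5, -0.3]
gripper_width: 0.862
t 12.58 shift [0.0009 0.0008 0.0191] turn [-0.047 -0.001 -0.049]
[ 19.6  10.2 -24.7  -0.  -55.4 -91.2]
[[311.13022711 210.94270923]
 [213.42214102 164.36765078]]
```

View pics/wrist9.png

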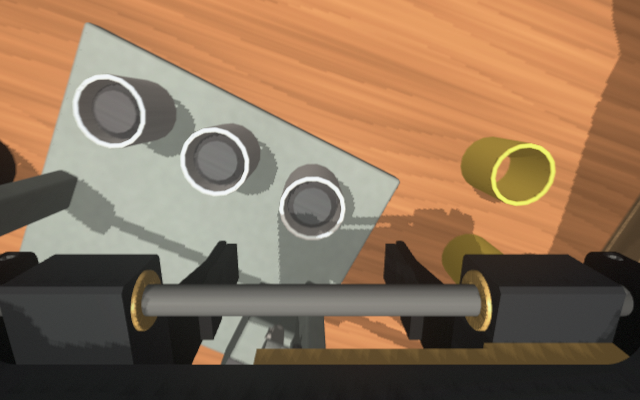

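Core 3's ring is at (312,207), against (311,211) projected, so it agrees to about 2 mm. I descend and grip.

```bash
python3 -m jog '[[[0.001,0,0.02],[0,0,0]],[[0.001,0,0.04],[0,0,0]],[[0.001,0,0.06],[0,0,0]],[[0.001,0,0.08],[0,0,0]],[[0.001,0,0.1],[0,0,0]],[[0.001,0,0.112],[0,0,0]],[[0.001,0,0.119],[0,0,0]],[[0.001,0,0.119],[0,0,0]],[[0.001,0,0.119],[0,0,0]],[[0.001,0,0.119],[0,0,0]]]'  && python3 -m jog '[[[0,0,0],[0,0,0]],[[0,0,0],[0,0,0]],[[0,0,0],[0,0,0]],[[0,0,0],[0,0,0]],[[0,0,-0.015],[0,0,0]],[[0,0,-0.035],[0,0,0]],[[0,0,-0.06],[0,0,0]],[[0,0,-0.09],[0,0,0]],[[0,0,-0.12],[0,0,0]],[[0,0,-0.12],[0,0,0]]]' 0.0; python3 -c "
from h import *
T=np.array([.4228,.4125]);a=np.radians(-3.3);u=np.array([np.cos(a),np.sin(a)]);v=np.array([-u[1],u[0]])
for k in(.068,0,-.068): print(T+k*v)
t=T+.068*v
go([*t,.16],down(176.7));go([*t,.038],down(176.7))
p,d=r.capture('side');cv2.imwrite('pics/side9.png',cv2.resize(p[120:270,220:420],None,fx=3,fy=3))"
```

```text
time_s: 13.47
tcp_pos: [0.4732, -0.0003, 0.0518]
ee_rot: [[-0.32, 0.947, -0.004], [0.947, 0.32, -0.001], [-0.0, -0.004, -1.0]]
wrist_force: [0.0, -0.3, 1.2]
gripper_width: 0.866
time_s: 14.3
tcp_pos: [0.4767, 0.0003, 0.1769]
ee_rot: [[-0.321, 0.947, 0.007], [0.947, 0.321, 0.0], [-0.002, 0.007, -1.0]]
wrist_force: [0.3, 1.0, 0.5]
gripper_width: 0.587
[0.42671435 0.48038724]
[0.4228 0.4125]
[0.41888565 0.34461276]
t 14.3 shift [0.4707 0.1065 0.0168] turn [  0.055   0.063 -13.597]
t 14.3 shift [0.471  0.1057 0.1388] turn [  0.055   0.063 -13.597]
```

View pics/side9.png

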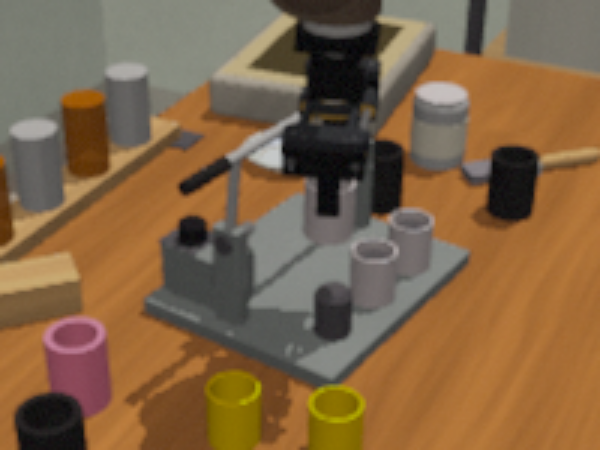

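```bash
python3 -m jog '[[[0.035,0.01,0],[0,0,0]],[[0.075,0.02,0],[0,0,0]],[[0.115,0.03,0],[0,0,0]],[[0.155,0.04,0],[0,0,-1]],[[0.195,0.05,0],[0,0,-2.4]],[[0.235,0.06,0],[0,0,-3.8]],[[0.275,0.07,0],[0,0,-5.2]],[[0.315,0.08,0],[0,0,-6.6]],[[0.355,0.085,0],[0,0,-8]],[[0.39,0.09,0],[0,0,-9.4]]]' 0; python3 -c "
from h import *
go([.4267,.4804,.16],down(176.7));go([.4267,.4804,.04],down(176.7))"
```

```text
time_s: 15.18
tcp_pos: [0.4324, 0.3998, 0.1686]
ee_rot: [[-0.914, 0.407, -0.007], [0.407, 0.914, -0.004], [0.005, -0.006, -1.0]]
wrist_force: [0.5, -0.0, -1.1]
gripper_width: 0.584
t 15.18 shift [0.0379 0.0714 0.0083] turn [-0.063 -0.072 -4.139]
t 15.18 shift [0.0373 0.0722 0.1283] turn [-0.063 -0.072 -4.139]
```

```bash
python3 -m jog '[[[0.015,0.03,0],[0,0,-1.3]],[[0.03,0.06,0],[0,0,-2.7]],[[0.038,0.072,0.01],[0,0,-4.1]],[[0.038,0.072,0.04],[0,0,-4.14]],[[0.038,0.072,0.07],[0,0,-4.14]],[[0.038,0.072,0.095],[0,0,-4.14]],[[0.038,0.072,0.115],[0,0,-4.14]],[[0.038,0.072,0.128],[0,0,-4.14]],[[0.038,0.072,0.131],[0,0,-4.14]],[[0.038,0.072,0.131],[0,0,-4.14]]]' 0; python3 -m jog '[[[0,0,0],[0,0,0]],[[0,0,0],[0,0,0]],[[0,0,0],[0,0,0]],[[0,0,0],[0,0,0]],[[0,0,-0.015],[0,0,0]],[[0,0,-0.035],[0,0,0]],[[0,0,-0.06],[0,0,0]],[[0,0,-0.09],[0,0,0]],[[0,0,-0.11],[0,0,0]],[[0,0,-0.12],[0,0,0]]]' 0.07; python3 -c "
from h import *
p,d=r.capture('side');cv2.imwrite('pics/side10.png',cv2.resize(p[220:400,180:440],None,fx=2.5,fy=2.5))
go([.4617,-.0794,.15],down(108.6))"
```

```text
time_s: 16.02
tcp_pos: [0.4264, 0.4772, 0.0398]
ee_rot: [[-0.998, 0.063, -0.008], [0.063, 0.998, -0.007], [0.008, -0.008, -1.0]]
wrist_force: [-6.0, -4.3, 11.9]
gripper_width: 0.581
time_s: 16.85
tcp_pos: [0.4298, 0.4804, 0.1623]
ee_rot: [[-0.998, 0.064, -0.002], [0.064, 0.998, 0.002], [0.002, 0.002, -1.0]]
wrist_force: [0.7, -0.7, 0.8]
gripper_width: 0.803
t 16.9 shift [-0.0673 -0.557   0.0111] turn [ 0.023 -0.041 13.55 ]
```

View pics/side10.png

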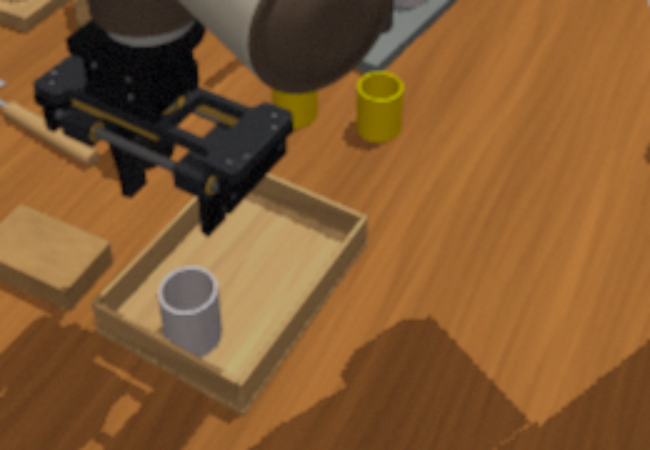

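```bash
python3 -m jog '[[[-0.005,-0.04,0],[0,0,0.5]],[[-0.01,-0.08,0],[0,0,1.8]],[[-0.015,-0.12,0],[0,0,3.2]],[[-0.02,-0.16,0],[0,0,4.6]],[[-0.025,-0.2,0],[0,0,6]],[[-0.03,-0.24,0],[0,0,7.4]],[[-0.034,-0.28,0],[0,0,8.8]],[[-0.038,-0.32,0],[0,0,10.2]],[[-0.042,-0.36,0],[0,0,11.6]],[[-0.05,-0.4,0],[0,0,13]]]' 0.07; python3 -m jog '[[[-0.035,0,0],[0,0,0.5]],[[-0.07,0,0],[0,0,0.5]],[[-0.105,-0.005,0],[0,0,0.5]],[[-0.13,-0.01,0],[0,0,0.5]],[[-0.14,-0.01,0],[0,0,0.5]],[[-0.14,-0.01,0],[0,0,0.5]],[[-0.14,-0.01,0],[0,0,0.5]],[[-0.14,-0.01,0],[0,0,0.5]],[[-0.14,-0.01,0],[0,0,0.5]],[[-0.14,-0.01,0],[0,0,0.5]]]'; python3 -c "
from h import *
go([.4617,-.0794,.15],down(108.6));s=r.sense();print(s['joints'].round(1))
p,d=r.capture('wrist');cv2.imwrite('pics/wrist11.png',p)
print(proj('wrist',[[.473,-.0005,.08],[.4617,-.0794,.08]],s))"
```

```text
time_s: 17.73
tcp_pos: [0.4513, 0.0746, 0.1584]
ee_rot: [[-0.358, 0.934, -0.008], [0.934, 0.358, -0.002], [0.001, -0.009, -1.0]]
wrist_force: [0.6, 0.5, -0.0]
gripper_width: 0.806
time_s: 18.57
tcp_pos: [0.4945, -0.0561, 0.1598]
ee_rot: [[-0.325, 0.946, -0.005], [0.946, 0.324, -0.001], [0.0, -0.005, -1.0]]
wrist_force: [0.1, 0.3, 0.3]
gripper_width: 0.805
t 18.57 shift [-0.0114 -0.0386  0.0101] turn [-0.063 -0.003  0.067]
[ 12.3  13.2 -22.2   0.  -54.9 -83.3]
[[391.38657071 210.82441956]
 [293.59781018 161.36768286]]
```

View pics/wrist11.png

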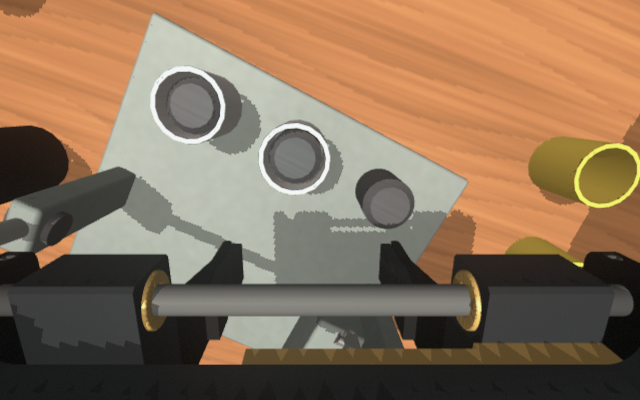

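Core 2's ring is at (294,158), against (294,161) projected. I align, descend and grip.

```bash
python3 -m jog '[[[-0.006,-0.02,0],[0,0,0]],[[-0.0115,-0.039,0],[0,0,0]],[[-0.0115,-0.039,0],[0,0,0]],[[-0.0115,-0.039,0.02],[0,0,0]],[[-0.0115,-0.039,0.04],[0,0,0]],[[-0.0115,-0.039,0.06],[0,0,0]],[[-0.0115,-0.039,0.08],[0,0,0]],[[-0.0115,-0.039,0.1],[0,0,0]],[[-0.0115,-0.039,0.109],[0,0,0]],[[-0.0115,-0.039,0.109],[0,0,0]]]' 0.072  && python3 -m jog '[[[0,0,0],[0,0,0]],[[0,0,0],[0,0,0]],[[0,0,0],[0,0,0]],[[0,0,0],[0,0,0]],[[0,0,-0.015],[0,0,0]],[[0,0,-0.035],[0,0,0]],[[0,0,-0.06],[0,0,0]],[[0,0,-0.09],[0,0,0]],[[0,0,-0.12],[0,0,0]],[[0,0,-0.12],[0,0,0]]]' 0.0; python3 -c "
from h import *
go([.4228,.4125,.165],down(176.7))"
```

```text
time_s: 19.45
tcp_pos: [0.4598, -0.0805, 0.0494]
ee_rot: [[-0.323, 0.946, -0.01], [0.946, 0.323, -0.002], [0.001, -0.01, -1.0]]
wrist_force: [0.6, 0.8, 0.0]
gripper_width: 0.828
time_s: 20.28
tcp_pos: [0.4655, -0.0806, 0.1777]
ee_rot: [[-0.324, 0.946, 0.008], [0.946, 0.324, -0.001], [-0.004, 0.007, -1.0]]
wrist_force: [0.4, 0.1, -0.4]
gripper_width: 0.577
t 20.28 shift [0.4804 0.1193 0.0116] turn [  0.048   0.091 -13.558]
```

```bash
python3 -m jog '[[[0.035,0.01,0],[0,0,0]],[[0.075,0.02,0],[0,0,0]],[[0.115,0.03,0],[0,0,0]],[[0.155,0.04,0],[0,0,0]],[[0.195,0.05,0],[0,0,-1.4]],[[0.235,0.06,0],[0,0,-2.8]],[[0.275,0.07,0],[0,0,-4.2]],[[0.315,0.08,0],[0,0,-5.6]],[[0.355,0.09,0],[0,0,-7]],[[0.39,0.1,0],[0,0,-8.4]]]' 0; python3 -c "
from h import *
go([.4228,.4125,.16],down(176.7));go([.4228,.4125,.037],down(176.7))"
```

```text
time_s: 21.12
tcp_pos: [0.4294, 0.3231, 0.1708]
ee_rot: [[-0.877, 0.481, -0.005], [0.481, 0.877, -0.001], [0.004, -0.003, -1.0]]
wrist_force: [1.5, 0.2, -0.9]
gripper_width: 0.575
t 21.12 shift [0.0488 0.0752 0.0108] turn [-0.024 -0.053 -5.094]
t 21.12 shift [0.0483 0.0756 0.1338] turn [-0.024 -0.053 -5.094]
```

```bash
python3 -m jog '[[[0.015,0.025,0],[0,0,-1.3]],[[0.035,0.05,0],[0,0,-2.7]],[[0.0485,0.0755,0.005],[0,0,-4]],[[0.0485,0.0755,0.03],[0,0,-5.1]],[[0.0485,0.0755,0.06],[0,0,-5.1]],[[0.0485,0.0755,0.09],[0,0,-5.1]],[[0.0485,0.0755,0.115],[0,0,-5.1]],[[0.0485,0.0755,0.130],[0,0,-5.1]],[[0.0485,0.0755,0.134],[0,0,-5.1]],[[0.0485,0.0755,0.134],[0,0,-5.1]]]' 0; python3 -m jog '[[[0,0,0],[0,0,0]],[[0,0,0],[0,0,0]],[[0,0,0],[0,0,0]],[[0,0,0],[0,0,0]],[[0,0,-0.015],[0,0,0]],[[0,0,-0.035],[0,0,0]],[[0,0,-0.06],[0,0,0]],[[0,0,-0.09],[0,0,0]],[[0,0,-0.11],[0,0,0]],[[0,0,-0.125],[0,0,0]]]' 0.07; python3 -c "
from h import *
p,d=r.capture('side');cv2.imwrite('pics/side12.png',cv2.resize(p[220:400,180:440],None,fx=2.5,fy=2.5))
go([.4505,-.1588,.16],down(108.6))"
```

```text
time_s: 21.95
tcp_pos: [0.4234, 0.4097, 0.0367]
ee_rot: [[-0.998, 0.064, -0.006], [0.064, 0.998, -0.003], [0.006, -0.003, -1.0]]
wrist_force: [0.7, 0.5, -0.9]
gripper_width: 0.576
time_s: 22.78
tcp_pos: [0.4254, 0.411, 0.1642]
ee_rot: [[-0.998, 0.064, -0.003], [0.064, 0.998, 0.001], [0.003, 0.001, -1.0]]
wrist_force: [0.4, -0.3, 0.8]
gripper_width: 0.8
t 22.83 shift [-0.0601 -0.5683  0.0041] turn [ 0.051 -0.033 13.555]
```

View pics/side12.png

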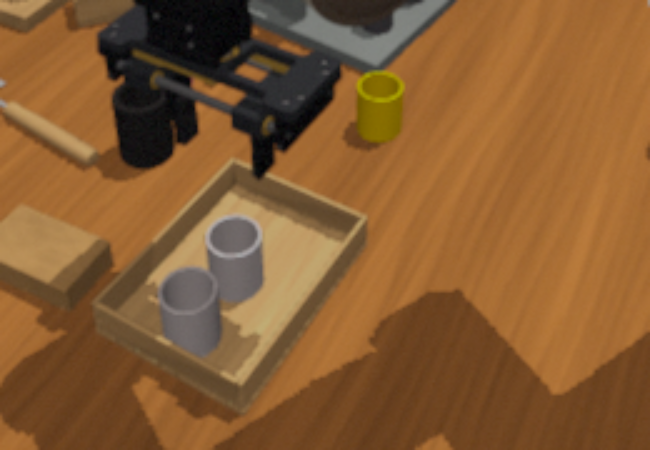

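```bash
python3 -m jog '[[[-0.005,-0.04,0],[0,0,1.4]],[[-0.01,-0.08,0],[0,0,2.8]],[[-0.015,-0.12,0],[0,0,4.2]],[[-0.02,-0.16,0],[0,0,5.6]],[[-0.025,-0.2,0],[0,0,7]],[[-0.03,-0.24,0],[0,0,8.4]],[[-0.034,-0.28,0],[0,0,9.8]],[[-0.038,-0.32,0],[0,0,11.2]],[[-0.042,-0.36,0],[0,0,12.5]],[[-0.05,-0.4,0],[0,0,13.5]]]' 0.072; python3 -c "
from h import *
go([.4505,-.1588,.16],down(108.6))"
```

```text
time_s: 23.67
tcp_pos: [0.448, 0.006, 0.1619]
ee_rot: [[-0.318, 0.948, -0.005], [0.948, 0.318, -0.001], [0.0, -0.005, -1.0]]
wrist_force: [0.2, 0.0, -0.5]
gripper_width: 0.826
t 23.67 shift [-0.1571 -0.05    0.0021] turn [-0.063 -0.005 -0.009]
```

```bash
python3 -m jog '[[[-0.035,-0.01,0],[0,0,0]],[[-0.07,-0.02,0],[0,0,0]],[[-0.11,-0.035,0],[0,0,0]],[[-0.14,-0.045,0],[0,0,0]],[[-0.157,-0.05,0],[0,0,0]],[[-0.157,-0.05,0],[0,0,0]],[[-0.157,-0.05,0.0],[0,0,0]],[[-0.157,-0.05,0],[0,0,0]],[[-0.157,-0.05,0.015],[0,0,0]],[[-0.157,-0.05,0.03],[0,0,0]]]'; python3 -c "
from h import *
go([.4505,-.1588,.051],down(108.6));s=r.sense();print(s['joints'].round(1))
p,d=r.capture('wrist');cv2.imwrite('pics/wrist13.png',p)
print(proj('wrist',[.4505,-.1588,.08],s))"
```

```text
time_s: 24.5
tcp_pos: [0.4531, -0.1556, 0.1327]
ee_rot: [[-0.325, 0.946, -0.002], [0.946, 0.325, -0.002], [-0.001, -0.003, -1.0]]
wrist_force: [-0.0, 0.4, 0.1]
gripper_width: 0.829
t 24.5 shift [-0.0021 -0.0032  0.0817] turn [-0.03   0.008  0.069]
[  0.6  13.2 -26.9   0.1 -50.1 -71.7]
[[306.60513866 221.14653499]]
```

View pics/wrist13.png

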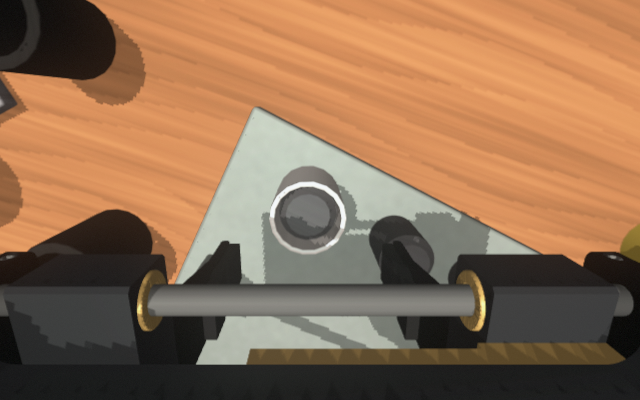

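```bash
python3 -m jog '[[[-0.001,-0.003,0.01],[0,0,0]],[[-0.002,-0.0035,0.025],[0,0,0]],[[-0.002,-0.0035,0.04],[0,0,0]],[[-0.002,-0.0035,0.055],[0,0,0]],[[-0.002,-0.0035,0.07],[0,0,0]],[[-0.002,-0.0035,0.082],[0,0,0]],[[-0.002,-0.0035,0.082],[0,0,0]],[[-0.002,-0.0035,0.082],[0,0,0]],[[-0.002,-0.0035,0.082],[0,0,0]],[[-0.002,-0.0035,0.082],[0,0,0]]]'  && python3 -m jog '[[[0,0,0],[0,0,0]],[[0,0,0],[0,0,0]],[[0,0,0],[0,0,0]],[[0,0,0],[0,0,0]],[[0,0,-0.015],[0,0,0]],[[0,0,-0.035],[0,0,0]],[[0,0,-0.06],[0,0,0]],[[0,0,-0.09],[0,0,0]],[[0,0,-0.12],[0,0,0]],[[0,0,-0.12],[0,0,0]]]' 0.0; python3 -c "
from h import *
go([.4189,.3446,.165],down(176.7))"
```

```text
time_s: 25.38
tcp_pos: [0.45, -0.1597, 0.0513]
ee_rot: [[-0.324, 0.946, -0.003], [0.946, 0.324, -0.002], [-0.001, -0.004, -1.0]]
wrist_force: [0.4, 0.4, 0.0]
gripper_width: 0.827
time_s: 26.22
tcp_pos: [0.4534, -0.1605, 0.1762]
ee_rot: [[-0.324, 0.946, 0.007], [0.946, 0.324, -0.004], [-0.006, 0.005, -1.0]]
wrist_force: [1.1, 0.6, -0.3]
gripper_width: 0.582
t 26.22 shift [0.4891 0.1309 0.0091] turn [  0.014   0.093 -13.56 ]
```

```bash
python3 -m jog '[[[0.035,0.01,0],[0,0,0]],[[0.075,0.02,0],[0,0,0]],[[0.115,0.03,0],[0,0,0]],[[0.155,0.04,0],[0,0,0]],[[0.195,0.05,0],[0,0,-0.5]],[[0.235,0.06,0],[0,0,-1.8]],[[0.275,0.07,0],[0,0,-3.2]],[[0.315,0.08,0],[0,0,-4.6]],[[0.355,0.09,0],[0,0,-6]],[[0.39,0.1,0],[0,0,-7.4]]]' 0; python3 -c "
from h import *
go([.4189,.3446,.037],down(176.7))"
```

```text
time_s: 27.05
tcp_pos: [0.4175, 0.2437, 0.1694]
ee_rot: [[-0.831, 0.556, -0.006], [0.556, 0.831, -0.002], [0.004, -0.005, -1.0]]
wrist_force: [0.9, 0.1, -0.2]
gripper_width: 0.579
t 27.05 shift [0.0544 0.0852 0.1323] turn [-0.039 -0.057 -6.094]
```

```bash
python3 -m jog '[[[0.015,0.025,0],[0,0,-1.3]],[[0.035,0.05,0],[0,0,-2.7]],[[0.05,0.075,0.005],[0,0,-4]],[[0.0545,0.0852,0.02],[0,0,-5.3]],[[0.0545,0.0852,0.05],[0,0,-6.1]],[[0.0545,0.0852,0.08],[0,0,-6.1]],[[0.0545,0.0852,0.110],[0,0,-6.1]],[[0.0545,0.0852,0.127],[0,0,-6.1]],[[0.0545,0.0852,0.1325],[0,0,-6.1]],[[0.0545,0.0852,0.1325],[0,0,-6.1]]]' 0; python3 -m jog '[[[0,0,0],[0,0,0]],[[0,0,0],[0,0,0]],[[0,0,0],[0,0,0]],[[0,0,0],[0,0,0]],[[0,0,-0.015],[0,0,0]],[[0,0,-0.035],[0,0,0]],[[0,0,-0.06],[0,0,0]],[[0,0,-0.09],[0,0,0]],[[0,0,-0.11],[0,0,0]],[[0,0,-0.125],[0,0,0]]]' 0.07; python3 -c "
from meas import *
p,d=r.capture('side');cv2.imwrite('pics/side14.png',cv2.resize(p[100:400,180:440],None,fx=2,fy=2))
for i,(W,C) in enumerate(cloud()):
    for nm,x,y in(('s1',.395,-.367),('s2',.55,-.305),('s3',.61,.302)): print(i,nm,tube(W,x,y,.03,.022,0,.08))
go([.609,.3015,.16],down(176.7))"
```

```text
time_s: 27.88
tcp_pos: [0.4198, 0.3417, 0.0364]
ee_rot: [[-0.998, 0.064, -0.007], [0.064, 0.998, -0.004], [0.007, -0.005, -1.0]]
wrist_force: [-0.0, 0.4, -0.6]
gripper_width: 0.582
time_s: 28.72
tcp_pos: [0.4219, 0.3434, 0.1649]
ee_rot: [[-0.998, 0.064, -0.003], [0.064, 0.998, 0.002], [0.003, 0.001, -1.0]]
wrist_force: [0.1, 0.8, -1.7]
gripper_width: 0.804
0 s1 (array([ 0.3932, -0.3687]), 100, 307, array([ 0.3954, -0.3692,  0.0321]))
0 s2 (array([ 0.5491, -0.3075]), 116, 345, array([ 0.5502, -0.3058,  0.0318]))
0 s3 (array([0.6076, 0.3009]), 147, 386, array([0.6097, 0.3006, 0.0323]))
1 s1 (array([ 0.3949, -0.3672]), 62, 271, array([ 0.3918, -0.3635,  0.0326]))
1 s2 (array([ 0.55 , -0.305]), 0, 0, None)
1 s3 (array([0.6094, 0.3019]), 159, 518, array([0.608 , 0.3025, 0.0307]))
t 28.87 shift [-0.1897 -0.0296  0.0027] turn [ 0.013 -0.041 -0.076]
```

View pics/side14.png

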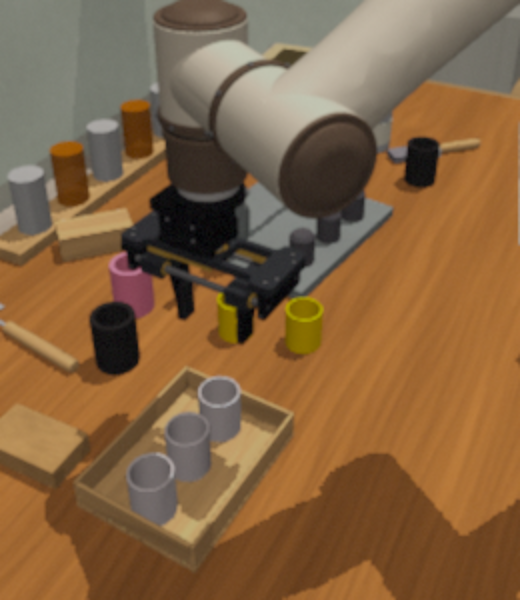

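All three cores stand in the tray. Sleeve candidates by scene pixel are black (408,250), which I take; pink (368,256), a decoy; and the black ones at (223,153) and (221,190) for later.

```bash
python3 -m jog '[[[-0.035,-0.005,0],[0,0,0]],[[-0.075,-0.012,0],[0,0,0]],[[-0.11,-0.018,0],[0,0,0]],[[-0.15,-0.024,0],[0,0,0]],[[-0.18,-0.03,0],[0,0,0]],[[-0.19,-0.03,0],[0,0,0]],[[-0.19,-0.03,0],[0,0,0]],[[-0.19,-0.03,0],[0,0,0]],[[-0.19,-0.03,0],[0,0,0]],[[-0.19,-0.03,0],[0,0,0]]]' 0.085; python3 -c "
from h import *
go([.6087,.3015,.05],down(176.7));s=r.sense();print(s['joints'].round(1))
p,d=r.capture('wrist');cv2.imwrite('pics/wrist15.png',p)
print(proj('wrist',[.6087,.3015,.08],s))"
```

```text
time_s: 29.7
tcp_pos: [0.6076, 0.3011, 0.1611]
ee_rot: [[-0.998, 0.063, -0.006], [0.063, 0.998, -0.002], [0.006, -0.002, -1.0]]
wrist_force: [0.3, -0.0, 0.3]
gripper_width: 0.972
t 29.7 shift [-0.0017  0.0007  0.1111] turn [-0.026 -0.068 -0.058]
[ 39.9  29.8   4.2  -0.2 -64.7 -43.5]
[[308.20791143 212.90818916]]
```

View pics/wrist15.png

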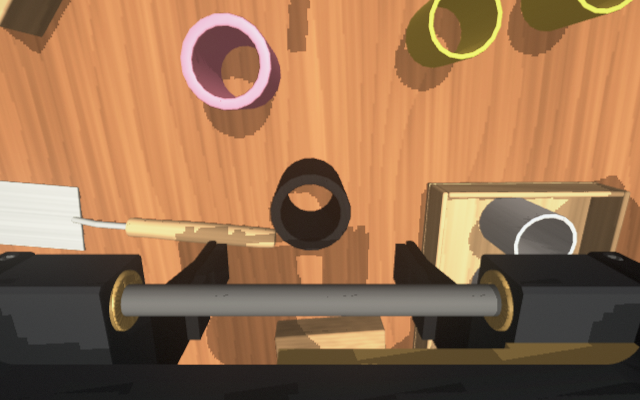

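```bash
python3 -m jog '[[[-0.0015,0,0.02],[0,0,0]],[[-0.0015,0,0.04],[0,0,0]],[[-0.0015,0,0.06],[0,0,0]],[[-0.0015,0,0.08],[0,0,0]],[[-0.0015,0,0.1],[0,0,0]],[[-0.0015,0,0.111],[0,0,0]],[[-0.0015,0,0.111],[0,0,0]],[[-0.0015,0,0.111],[0,0,0]],[[-0.0015,0,0.111],[0,0,0]],[[-0.0015,0,0.111],[0,0,0]]]'  && python3 -m jog '[[[0,0,0],[0,0,0]],[[0,0,0],[0,0,0]],[[0,0,0],[0,0,0]],[[0,0,0],[0,0,0]],[[0,0,-0.015],[0,0,0]],[[0,0,-0.035],[0,0,0]],[[0,0,-0.06],[0,0,0]],[[0,0,-0.09],[0,0,0]],[[0,0,-0.12],[0,0,0]],[[0,0,-0.12],[0,0,0]]]' 0.0; python3 -c "
from h import *
go([.44,.1,.175],down(108.6));go([.473,-.0005,.175],down(108.6))"
```

```text
time_s: 30.58
tcp_pos: [0.6107, 0.3011, 0.0521]
ee_rot: [[-0.998, 0.064, -0.003], [0.064, 0.998, 0.0], [0.003, 0.0, -1.0]]
wrist_force: [-0.2, -1.0, -0.1]
gripper_width: 0.979
time_s: 31.42
tcp_pos: [0.6138, 0.3021, 0.1777]
ee_rot: [[-0.998, 0.063, 0.006], [0.063, 0.998, 0.004], [-0.006, 0.005, -1.0]]
wrist_force: [1.5, 0.1, 1.2]
gripper_width: 0.678
t 31.42 shift [ 0.1607 -0.2126  0.0008] turn [ 0.087  0.026 13.559]
t 31.42 shift [ 0.1215 -0.3109  0.0005] turn [ 0.087  0.026 13.559]
```

```bash
python3 -m jog '[[[0.03,-0.015,-0.005],[0,0,0.7]],[[0.065,-0.03,-0.01],[0,0,2]],[[0.1,-0.05,-0.01],[0,0,3.4]],[[0.13,-0.075,-0.01],[0,0,4.8]],[[0.15,-0.105,-0.01],[0,0,6.2]],[[0.155,-0.145,-0.01],[0,0,7.6]],[[0.155,-0.185,-0.01],[0,0,9]],[[0.145,-0.225,-0.01],[0,0,10.4]],[[0.135,-0.26,-0.01],[0,0,11.8]],[[0.1215,-0.29,-0.01],[0,0,13.2]]]' 0; python3 -m jog '[[[-0.01,-0.01,0],[0,0,0.4]],[[-0.02,-0.02,0],[0,0,0.4]],[[-0.02,-0.02,0],[0,0,0.4]],[[-0.02,-0.02,0],[0,0,0.4]],[[-0.02,-0.02,0],[0,0,0.4]],[[-0.02,-0.02,0],[0,0,0.4]],[[-0.02,-0.02,0],[0,0,0.4]],[[-0.02,-0.02,0],[0,0,0.4]],[[-0.02,-0.02,0],[0,0,0.4]],[[-0.02,-0.02,0],[0,0,0.4]]]'; python3 -c "
from h import *
go([.473,-.0005,.15],down(108.6));s=r.sense();print(s['joints'].round(1))
p,d=r.capture('wrist');cv2.imwrite('pics/wrist16.png',p)
np.save('w16.npy',d)
P=np.array([[.4505,-.1588,.072],[.4617,-.0794,.072],[.473,-.0005,.072]]);print(proj('wrist',P,s))"
```

```text
time_s: 32.25
tcp_pos: [0.4692, 0.0167, 0.1812]
ee_rot: [[-0.341, 0.94, -0.006], [0.94, 0.341, -0.001], [0.001, -0.006, -1.0]]
wrist_force: [0.5, 0.6, -1.3]
gripper_width: 0.68
time_s: 33.08
tcp_pos: [0.4589, -0.0065, 0.1814]
ee_rot: [[-0.315, 0.949, -0.005], [0.949, 0.315, -0.002], [0.0, -0.006, -1.0]]
wrist_force: [1.5, -0.4, -2.6]
gripper_width: 0.677
t 33.08 shift [0.0012 0.0154 0.0313] turn [-0.064 -0.002 -0.047]
[ 19.6   8.1 -25.2  -0.  -57.  -91.2]
[[125.48456478 132.90364595]
 [222.12582043 178.41011846]
 [311.46227925 220.69328209]]
```

View pics/wrist16.png

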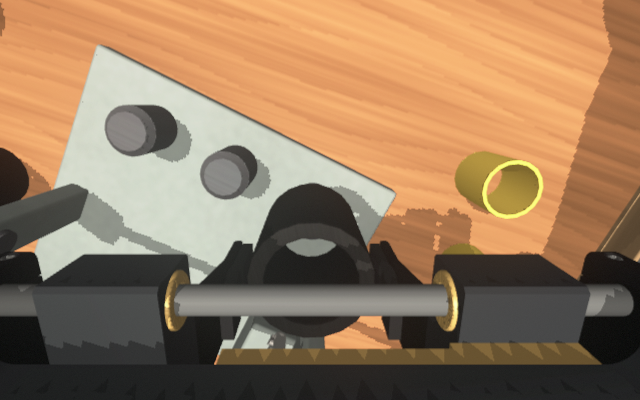

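```bash
cat >> h.py <<'E'
def held(ro=.03):
    "sleeve in hand: axis in tool xy, z of rim behind TCP, from wrist depth"
    from scipy.optimize import least_squares
    s=r.sense();p,d=r.capture('wrist');c=r.calibration('wrist');T=c['tool_from_camera']
    v,u=np.nonzero(d>0);z=d[v,u];P=np.c_[(u-c['cx'])/c['fx']*z,(v-c['cy'])/c['fy']*z,z]@T[:3,:3].T+T[:3,3]
    col=p[v,u].max(1)
    k=(col<75)&(abs(P[:,0])<.034)&(abs(P[:,1])<.04)&(P[:,2]>-.035)&(P[:,2]<.052)
    Q=P[k];sd=Q[Q[:,2]>-.02]
    sd=sd[(np.hypot(sd[:,0],sd[:,1])>.026)&(sd[:,1]<0)]
    q=least_squares(lambda q:np.hypot(sd[:,0]-q[0]-q[2]*sd[:,2],sd[:,1]-q[1]-q[3]*sd[:,2])-ro,[0,0,0,0],loss='soft_l1',f_scale=.001)
    print('held n',len(sd),'axis x,y',q.x[:2].round(4),'lean',q.x[2:].round(3),'rim z',np.percentile(Q[:,2],[1,5,20]).round(4),'low z',np.percentile(Q[:,2],99).round(4))
    return q.x
E
python3 -c "
from h import *
held()"
```

```text
held n 4590 axis x,y [0.0002 0.0025] lean [ 0.003 -0.002] rim z [-0.0307 -0.0208 -0.0191] low z 0.0503
```

```bash
cat >> h.py <<'E'
SP=np.array([[.4505,-.1588,.072],[.4617,-.0794,.072],[.473,-.0005,.072]])
def spig(ids=(0,1,2)):
    "spigots seen by wrist: offset of measured axis from SP in tool axes (rim 30 top + 40 side fit)"
    from scipy.optimize import least_squares
    s=r.sense();p,d=r.capture('wrist');W=world('wrist',d,mask=d>0,s=s);out=[]
    for i in ids:
        k=np.hypot(W[:,0]-SP[i,0],W[:,1]-SP[i,1])<.03
        w=W[k];sd=w[(w[:,2]>.028)&(w[:,2]<.062)];tp=w[(w[:,2]>.068)&(w[:,2]<.078)]
        if len(sd)<60 or len(tp)<60: print(i,'few',len(sd),len(tp));continue
        q=least_squares(lambda q:np.hypot(sd[:,0]-q[0],sd[:,1]-q[1])-.02,SP[i,:2],loss='soft_l1',f_scale=.001).x
        cc=cv2.minEnclosingCircle(tp[:,:2].astype(np.float32))
        o=s['ee_rot'].T@np.r_[q-SP[i,:2],0]
        print(i,'side fit',q.round(4),'top',np.round(cc[0],4),round(cc[1],4),'top mean',tp[:,:2].mean(0).round(4),'offset tool',o.round(4),'topz',np.median(tp[:,2]).round(4))
E
python3 -c "
from h import *
spig((0,1))"
```

```text
0 side fit [ 0.449  -0.1591] top [ 0.4488 -0.1583] 0.019 top mean [ 0.4481 -0.1576] offset tool [ 0.0002 -0.0015  0.    ] topz 0.0714
1 side fit [ 0.4604 -0.0798] top [ 0.4599 -0.0799] 0.0187 top mean [ 0.4592 -0.0794] offset tool [-0.     -0.0014  0.    ] topz 0.0715
```

```bash
python3 -m jog '[[[0.001,0.006,0],[0,0,0]],[[0.001,0.0115,0],[0,0,0]],[[0.001,0.0115,0.01],[0,0,0]],[[0.001,0.0115,0.02],[0,0,0]],[[0.001,0.0115,0.03],[0,0,0]],[[0.001,0.0115,0.031],[0,0,0]],[[0.001,0.0115,0.031],[0,0,0]],[[0.001,0.0115,0.031],[0,0,0]],[[0.001,0.0115,0.031],[0,0,0]],[[0.001,0.0115,0.031],[0,0,0]]]' 0; python3 -c "
from h import *
go([.473,-.0005,.15],down(108.6));held();spig((0,1))
p,d=r.capture('side');cv2.imwrite('pics/side17.png',cv2.resize(p[120:270,220:420],None,fx=3,fy=3))"
```

```text
time_s: 34.07
tcp_pos: [0.4699, -0.0021, 0.1511]
ee_rot: [[-0.315, 0.949, -0.004], [0.949, 0.315, -0.001], [0.0, -0.004, -1.0]]
wrist_force: [0.1, 0.2, -1.8]
gripper_width: 0.679
t 34.07 shift [0.0006 0.0035 0.0011] turn [-0.047 -0.    -0.053]
held n 4584 axis x,y [0.0003 0.0025] lean [ 0.002 -0.002] rim z [-0.0309 -0.0207 -0.0191] low z 0.0501
0 side fit [ 0.4491 -0.1591] top [ 0.4488 -0.1581] 0.0188 top mean [ 0.4481 -0.1573] offset tool [ 0.0002 -0.0014  0.    ] topz 0.0714
1 side fit [ 0.4604 -0.0798] top [ 0.46   -0.0792] 0.0189 top mean [ 0.4593 -0.0791] offset tool [ 0.     -0.0014  0.    ] topz 0.0715
```

View pics/side17.png

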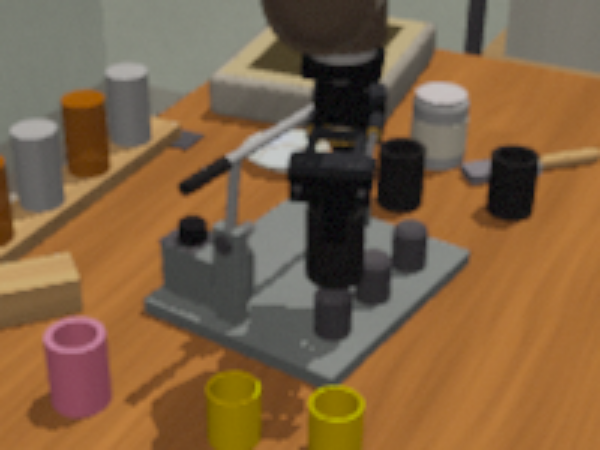

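```bash
python3 -m jog '[[[0,0,0.01],[0,0,0]],[[0,0,0.02],[0,0,0]],[[0,0,0.028],[0,0,0]],[[0,0,0.034],[0,0,0]],[[0,0,0.04],[0,0,0]],[[0,0,0.048],[0,0,0]],[[0,0,0.056],[0,0,0]],[[0,0,0.064],[0,0,0]],[[0,0,0.072],[0,0,0]],[[0,0,0.078],[0,0,0]]]' 0; python3 -c "
from h import *
go([.473,-.0005,.07],down(108.6));print(r.sense()['moment']);held()"
```

```text
time_s: 35.05
tcp_pos: [0.471, -0.0021, 0.0764]
ee_rot: [[-0.317, 0.949, -0.002], [0.949, 0.317, -0.003], [-0.002, -0.003, -1.0]]
wrist_force: [-13.5, 4.9, 47.5]
gripper_width: 0.68
t 35.05 shift [0.0009 0.0024 0.0064] turn [-0.033  0.023 -0.027]
[ 1.59035907  3.86649516 -0.21880201]
held n 3537 axis x,y [0.0004 0.0003] lean [0.006 0.004] rim z [-0.031  -0.0243 -0.0234] low z 0.0466
```

```bash
python3 -m jog '[[[0,0,0],[0,0,0]],[[0,0,0],[0,0,0]],[[0,0,0],[0,0,0]],[[0,0,0],[0,0,0]],[[0,0,-0.002],[0,0,0]],[[0,0,-0.01],[0,0,0]],[[0,0,-0.03],[0,0,0]],[[0,0,-0.06],[0,0,0]],[[0,0,-0.09],[0,0,0]],[[0,0,-0.11],[0,0,0]]]' 0.066; python3 -c "
from meas import *
p,d=r.capture('side');cv2.imwrite('pics/side18.png',cv2.resize(p[120:270,220:420],None,fx=3,fy=3))
s=r.sense();p,d=r.capture('wrist');cv2.imwrite('pics/wrist18.png',p)
for cam in('side','scene','wrist'):
  p,d=r.capture(cam);W=world(cam,d,mask=d>0,s=s)
  k=(np.hypot(W[:,0]-.473,W[:,1])<.04)&(W[:,2]>.05)&(W[:,2]<.13);w=W[k]
  print(cam,np.percentile(w[:,2],[50,80,95,99]).round(4),tube(W,.473,0,.03,.022,.02,.1))
"
```

```text
time_s: 35.93
tcp_pos: [0.4706, -0.0022, 0.1857]
ee_rot: [[-0.315, 0.949, -0.001], [0.949, 0.315, -0.001], [-0.001, -0.002, -1.0]]
wrist_force: [0.6, -1.1, -0.0]
gripper_width: 0.761
side [0.0846 0.098  0.101  0.1021] (array([ 0.473, -0.001]), 102, 386, array([4.735e-01, 2.000e-04, 3.190e-02]))
scene [0.0811 0.0991 0.103  0.1055] (array([ 0.4711, -0.0024]), 79, 211, array([ 0.473 , -0.0018,  0.0327]))
wrist [0.0934 0.1058 0.1066 0.1072] (array([ 0.4755, -0.0011]), 1724, 2855, array([ 0.4749, -0.0013,  0.03  ]))
```

View pics/side18.png

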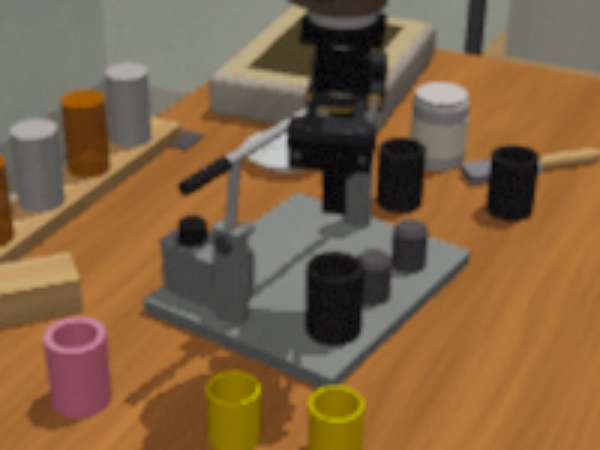

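View pics/wrist18.png

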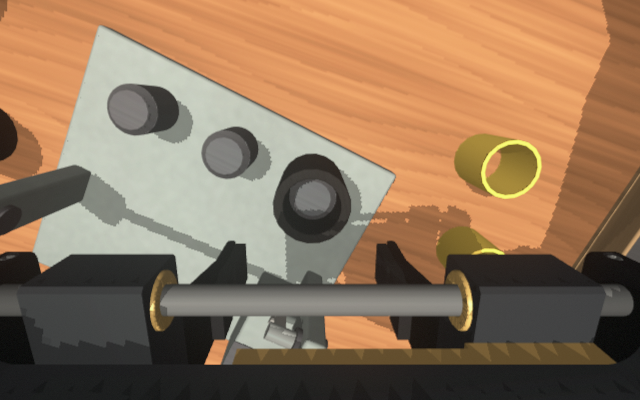

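```bash
cat >> h.py <<'E'
def rim(x,y,z=.1,cams=('wrist','side','scene'),ro=.03):
    s=r.sense()
    for cam in cams:
        p,d=r.capture(cam);W=world(cam,d,mask=d>0,s=s)
        R=np.hypot(W[:,0]-x,W[:,1]-y)
        w=W[(R<ro+.003)&(R>.02)&(abs(W[:,2]-z)<.02)]
        if len(w)<20: print(cam,'few');continue
        # top face: highest points per angular bin
        a=np.arctan2(w[:,1]-y,w[:,0]-x);b=((a+np.pi)/(2*np.pi)*12).astype(int)%12
        print(cam,[ (int(np.median(np.sort(w[b==j,2])[-max(3,(b==j).sum()//5):])*1e4) if (b==j).sum()>4 else None) for j in range(12)])
E
python3 -c "
from h import *
rim(.473,-.001)"
```

```text
wrist [1004, 1003, 1003, 1005, 1003, 1004, 1006, 1004, 1004, 1004, 1003, 1004]
side [1018, 1016, 1011, 1002, 1000, 1016, 1000, 1006, 1002, 1000, 1012, 1012]
scene [1008, 996, 978, 1027, 1019, 1031, 1019, 1002, 1022, None, 1019, 1037]
```

Sleeve 3 is fully home, with its rim flat at 0.1004 m. Next is sleeve 2, avoiding the open bail.

```bash
python3 -c "
from h import *
s=r.sense()
go([.42,-.2,.19],down(108.6),s);go([.41,-.30,.19],down(108.6),s);go([.549,-.306,.19],down(176.7),s)"
```

```text
t 36.33 shift [-0.1722 -0.1085 -0.0078] turn [-0.093 -0.003 -0.055]
t 36.33 shift [-0.264  -0.1494 -0.0075] turn [-0.093 -0.003 -0.055]
t 36.33 shift [-0.3134 -0.0194 -0.0086] turn [ -0.081  -0.058 -13.675]
```

```bash
python3 -m jog '[[[-0.02,-0.025,0],[0,0,0]],[[-0.05,-0.05,-0.005],[0,0,0]],[[-0.08,-0.07,-0.008],[0,0,0]],[[-0.11,-0.09,-0.008],[0,0,0]],[[-0.145,-0.108,-0.008],[0,0,0]],[[-0.18,-0.12,-0.008],[0,0,-1.3]],[[-0.215,-0.13,-0.008],[0,0,-2.7]],[[-0.25,-0.14,-0.008],[0,0,-4.1]],[[-0.264,-0.149,-0.008],[0,0,-5.5]],[[-0.27,-0.13,-0.008],[0,0,-6.9]]]' 0.085; python3 -c "
from meas import *
s=r.sense()
go([.549,-.306,.16],down(176.7),s)
for i,(W,C) in enumerate(cloud()):
    for nm,x,y in(('s1',.395,-.367),('s2',.55,-.305)): print(i,nm,tube(W,x,y,.03,.022,0,.08))"
```

```text
time_s: 37.17
tcp_pos: [0.4277, -0.3025, 0.1897]
ee_rot: [[-0.777, 0.629, -0.01], [0.629, 0.777, -0.0], [0.007, -0.006, -1.0]]
wrist_force: [0.4, 0.2, -0.6]
gripper_width: 0.979
t 37.17 shift [-0.0967  0.0737  0.0285] turn [-0.044 -0.104 -7.135]
0 s1 (array([ 0.3932, -0.3689]), 94, 313, array([ 0.3952, -0.3681,  0.0322]))
0 s2 (array([ 0.5363, -0.3158]), 66, 256, array([ 0.5318, -0.3199,  0.0297]))
1 s1 (array([ 0.3953, -0.3671]), 63, 265, array([ 0.3927, -0.3665,  0.0321]))
1 s2 (array([ 0.5286, -0.3223]), 45, 200, array([ 0.5298, -0.3182,  0.0311]))
```

```bash
python3 -c "
from meas import *
for i,(W,C) in enumerate(cloud()):
    for x,y in((.53,-.32),(.525,-.325)): print(i,tube(W,x,y,.03,.022,0,.08))
    k=(np.hypot(W[:,0]-.53,W[:,1]+.32)<.06)&(W[:,2]>.05)&(W[:,2]<.1);w=W[k];print(w.min(0),w.max(0))
p,d=r.capture('scene');cv2.imwrite('pics/scene19.png',cv2.resize(p[100:280,120:360],None,fx=3,fy=3))"
```

```text
0 (array([ 0.5274, -0.3235]), 109, 334, array([ 0.5278, -0.3221,  0.0324]))
0 (array([ 0.527 , -0.3236]), 109, 334, array([ 0.5278, -0.3221,  0.0324]))
[ 0.49848626 -0.35332179  0.05002425] [ 0.55910462 -0.29137688  0.08785797]
1 (array([ 0.529 , -0.3219]), 64, 259, array([ 0.5285, -0.319 ,  0.032 ]))
1 (array([ 0.529 , -0.3219]), 64, 259, array([ 0.5285, -0.319 ,  0.032 ]))
[ 0.49800867 -0.35090957  0.05003377] [ 0.55835378 -0.28835347  0.08276509]
```

View pics/scene19.png

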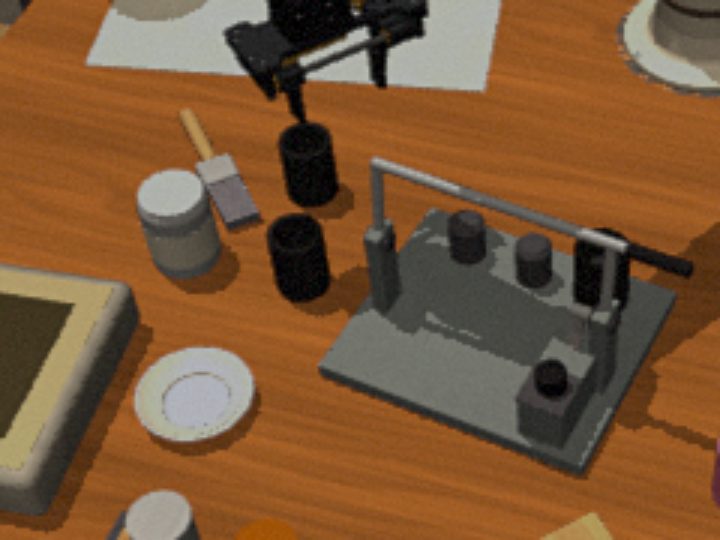

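Sleeve 2 was knocked and now stands at (0.528,-0.323). I go there.

```bash
python3 -c "
from h import *
go([.528,-.3227,.16],down(176.7))"
```

```text
t 37.42 shift [-0.091   0.0431  0.0295] turn [-0.039 -0.079 -7.147]
```

```bash
python3 -m jog '[[[-0.02,0.01,0],[0,0,-1.3]],[[-0.045,0.02,0],[0,0,-2.6]],[[-0.07,0.03,0],[0,0,-3.9]],[[-0.091,0.043,0],[0,0,-5.2]],[[-0.091,0.043,0.01],[0,0,-6.5]],[[-0.091,0.043,0.03],[0,0,-7.15]],[[-0.091,0.043,0.03],[0,0,-7.15]],[[-0.091,0.043,0.03],[0,0,-7.15]],[[-0.091,0.043,0.03],[0,0,-7.15]],[[-0.091,0.043,0.03],[0,0,-7.15]]]' 0.085; python3 -c "
from meas import *
s=r.sense();p,d=r.capture('wrist');cv2.imwrite('pics/wrist20.png',p)
W=world('wrist',d,mask=d>0,s=s);print(tube(W,.528,-.3227,.03,.022,0,.08))
go([.528,-.3227,.05],down(176.7))"
```

```text
time_s: 38.25
tcp_pos: [0.5291, -0.3233, 0.1621]
ee_rot: [[-0.998, 0.057, -0.003], [0.057, 0.998, -0.003], [0.003, -0.003, -1.0]]
wrist_force: [0.5, 0.2, 0.5]
gripper_width: 0.975
(array([ 0.5273, -0.3229]), 2313, 2144, array([ 0.5271, -0.3231,  0.0301]))
t 38.3 shift [0.0008 0.0009 0.1121] turn [-0.031 -0.034  0.01 ]
```

View pics/wrist20.png

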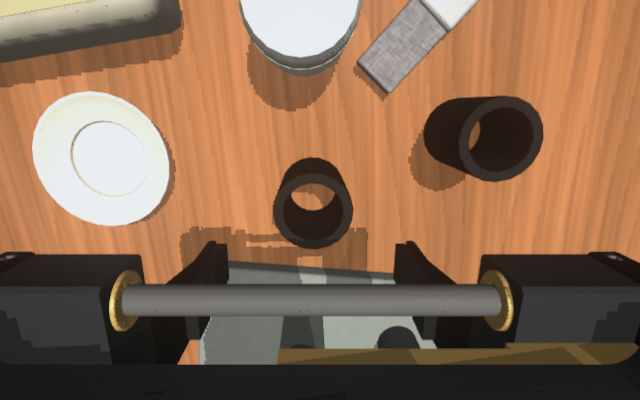

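The sleeve is centred at (313,210) between the jaws and clear of the tin and saucer. I grip it.

```bash
python3 -m jog '[[[0.001,0.001,0.02],[0,0,0]],[[0.001,0.001,0.04],[0,0,0]],[[0.001,0.001,0.06],[0,0,0]],[[0.001,0.001,0.08],[0,0,0]],[[0.001,0.001,0.1],[0,0,0]],[[0.001,0.001,0.112],[0,0,0]],[[0.001,0.001,0.112],[0,0,0]],[[0.001,0.001,0.112],[0,0,0]],[[0.001,0.001,0.112],[0,0,0]],[[0.001,0.001,0.112],[0,0,0]]]'  && python3 -m jog '[[[0,0,0],[0,0,0]],[[0,0,0],[0,0,0]],[[0,0,0],[0,0,0]],[[0,0,0],[0,0,0]],[[0,0,-0.015],[0,0,0]],[[0,0,-0.035],[0,0,0]],[[0,0,-0.06],[0,0,0]],[[0,0,-0.09],[0,0,0]],[[0,0,-0.13],[0,0,0]],[[0,0,-0.13],[0,0,0]]]' 0.0; python3 -c "
from h import *
s=r.sense()
go([.42,-.28,.185],down(108.6),s);go([.42,-.15,.185],down(108.6),s);go([.44,-.087,.185],down(108.6),s);go([.4617,-.0794,.185],down(108.6),s)"
```

```text
time_s: 39.13
tcp_pos: [0.5282, -0.3228, 0.0504]
ee_rot: [[-0.998, 0.056, -0.002], [0.056, 0.998, -0.003], [0.002, -0.003, -1.0]]
wrist_force: [-0.1, 0.4, 0.1]
gripper_width: 0.979
time_s: 39.97
tcp_pos: [0.5319, -0.3244, 0.1873]
ee_rot: [[-0.998, 0.054, 0.008], [0.054, 0.998, -0.009], [-0.009, -0.009, -1.0]]
wrist_force: [1.9, -0.5, -0.3]
gripper_width: 0.689
t 39.97 shift [0.1141 0.0383 0.0009] turn [-0.027  0.148 13.656]
t 39.97 shift [ 0.1212  0.1681 -0.0003] turn [-0.027  0.148 13.656]
t 39.97 shift [ 0.1046  0.2321 -0.0007] turn [-0.027  0.148 13.656]
t 39.97 shift [ 0.0834  0.2408 -0.0006] turn [-0.027  0.148 13.656]
```

```bash
python3 -m jog '[[[0.04,0,0],[0,0,1.4]],[[0.075,0.01,0],[0,0,2.8]],[[0.105,0.025,0],[0,0,4.2]],[[0.115,0.05,0],[0,0,5.6]],[[0.12,0.08,0],[0,0,7]],[[0.121,0.115,0],[0,0,8.4]],[[0.121,0.15,0],[0,0,9.8]],[[0.119,0.185,0],[0,0,11.2]],[[0.11,0.215,0],[0,0,12.5]],[[0.1,0.232,0],[0,0,13.6]]]' 0; python3 -m jog '[[[0,0,0],[0,0,0]],[[0,0,0],[0,0,0]],[[0,0,0],[0,0,0]],[[0,0,0],[0,0,0]],[[0,0,0],[0,0,0]],[[0,0,0],[0,0,0]],[[0,0,0],[0,0,0]],[[0,0,0],[0,0,0]],[[0,0,0],[0,0,0]],[[0,0,0],[0,0,0]]]' 0; python3 -c "
from h import *
go(SP[1]+[0,0,.078],down(108.6));held();spig((0,))
p,d=r.capture('wrist');cv2.imwrite('pics/wrist21.png',p)"
```

```text
time_s: 40.8
tcp_pos: [0.4401, -0.0827, 0.1787]
ee_rot: [[-0.338, 0.941, -0.005], [0.941, 0.338, -0.001], [0.001, -0.005, -1.0]]
wrist_force: [1.1, -1.0, -1.5]
gripper_width: 0.684
time_s: 41.63
tcp_pos: [0.441, -0.085, 0.1787]
ee_rot: [[-0.342, 0.94, -0.005], [0.94, 0.342, -0.002], [0.0, -0.005, -1.0]]
wrist_force: [0.6, 0.1, -3.4]
gripper_width: 0.693
t 41.63 shift [-0.0018  0.0215  0.0286] turn [-0.063 -0.003  0.279]
held n 3348 axis x,y [ 0.0001 -0.0019] lean [-0.027 -0.   ] rim z [-0.0301 -0.0254 -0.0242] low z 0.0491
0 side fit [ 0.4491 -0.159 ] top [ 0.4487 -0.1589] 0.019 top mean [ 0.448  -0.1585] offset tool [ 0.0003 -0.0014  0.    ] topz 0.0715
```

View pics/wrist21.png

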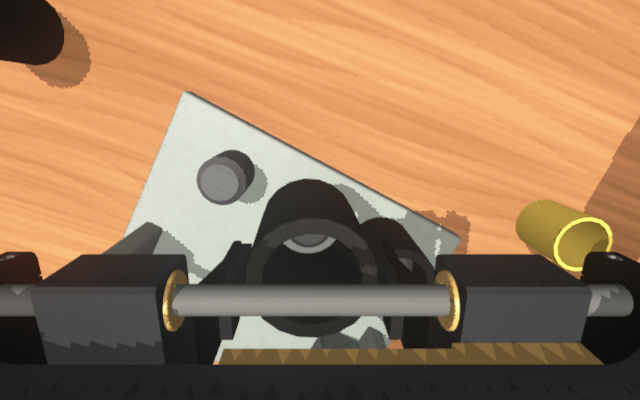

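```bash
sed -i 's/sd=sd\[(np.hypot(sd\[:,0\],sd\[:,1\])>.026)&(sd\[:,1\]<0)\]/sd=sd[(np.hypot(sd[:,0],sd[:,1])>.025)\&(sd[:,1]<-.008)\&(np.hypot(sd[:,0],sd[:,1])<.0345)\&(sd[:,0]<.022)]/' h.py; python3 -c "
from h import *
held()"
```

```text
held n 3022 axis x,y [-0.0001 -0.0018] lean [-0.019 -0.001] rim z [-0.0303 -0.0254 -0.0242] low z 0.0493
```

```bash
python3 -m jog '[[[-0.001,0.01,0],[0,0,0.1]],[[-0.002,0.022,0],[0,0,0.28]],[[-0.002,0.022,0.0],[0,0,0.28]],[[-0.002,0.022,0.01],[0,0,0.28]],[[-0.002,0.022,0.02],[0,0,0.28]],[[-0.002,0.022,0.028],[0,0,0.28]],[[-0.002,0.022,0.028],[0,0,0.28]],[[-0.002,0.022,0.028],[0,0,0.28]],[[-0.002,0.022,0.028],[0,0,0.28]],[[-0.002,0.022,0.028],[0,0,0.28]]]' 0; python3 -c "
from h import *
go(SP[1]+[0,0,.078],down(108.6));held();spig((0,))"
```

```text
time_s: 42.67
tcp_pos: [0.4628, -0.0793, 0.1512]
ee_rot: [[-0.319, 0.948, -0.004], [0.948, 0.319, -0.002], [-0.0, -0.004, -1.0]]
wrist_force: [-0.0, 0.1, -2.2]
gripper_width: 0.691
t 42.67 shift [ 0.0002 -0.0011  0.0012] turn [-0.049  0.003  0.003]
held n 3040 axis x,y [-0.0002 -0.0019] lean [-0.019 -0.002] rim z [-0.0301 -0.0253 -0.0242] low z 0.0496
0 side fit [ 0.4491 -0.159 ] top [ 0.4484 -0.1588] 0.019 top mean [ 0.448  -0.1584] offset tool [ 0.0002 -0.0014  0.    ] topz 0.0715
```

```bash
python3 -m jog '[[[0,-0.0005,0.01],[0,0,0]],[[0,-0.0005,0.02],[0,0,0]],[[0,-0.0005,0.028],[0,0,0]],[[0,-0.0005,0.034],[0,0,0]],[[0,-0.0005,0.04],[0,0,0]],[[0,-0.0005,0.047],[0,0,0]],[[0,-0.0005,0.054],[0,0,0]],[[0,-0.0005,0.061],[0,0,0]],[[0,-0.0005,0.068],[0,0,0]],[[0,-0.0005,0.073],[0,0,0]]]' 0; python3 -c "
from h import *
go(SP[1]+[0,0,.0],down(108.6));held()"
```

```text
time_s: 43.6
tcp_pos: [0.4612, -0.0795, 0.0767]
ee_rot: [[-0.319, 0.948, -0.006], [0.948, 0.319, -0.002], [0.0, -0.006, -1.0]]
wrist_force: [0.1, 0.0, -1.3]
gripper_width: 0.69
t 43.6 shift [-0.      0.0005  0.0047] turn [-0.069 -0.004  0.001]
held n 2994 axis x,y [-0.0002 -0.0018] lean [-0.018  0.002] rim z [-0.0303 -0.0254 -0.0244] low z 0.0452
```

```bash
python3 -m jog '[[[0,0,0.004],[0,0,0]],[[0,0,0.006],[0,0,0]],[[0,0,0.006],[0,0,0]],[[0,0,0.006],[0,0,0]],[[0,0,0.006],[0,0,0]],[[0,0,0.006],[0,0,0]],[[0,0,0.006],[0,0,0]],[[0,0,0.006],[0,0,0]],[[0,0,0.006],[0,0,0]],[[0,0,0.006],[0,0,0]]]' 0; python3 -m jog '[[[0,0,0],[0,0,0]],[[0,0,0],[0,0,0]],[[0,0,0],[0,0,0]],[[0,0,0],[0,0,0]],[[0,0,-0.002],[0,0,0]],[[0,0,-0.01],[0,0,0]],[[0,0,-0.03],[0,0,0]],[[0,0,-0.06],[0,0,0]],[[0,0,-0.09],[0,0,0]],[[0,0,-0.11],[0,0,0]]]' 0.067; python3 -c "
from meas import *
import time
p,d=r.capture('side');cv2.imwrite('pics/side22.png',cv2.resize(p[120:270,220:420],None,fx=3,fy=3))
r.capture('side');r.capture('side')
rim(.473,-.0005,cams=('wrist',));rim(.4612,-.0795,cams=('wrist',))
for i,(W,C) in enumerate(cloud()):
    print(i,'s1',tube(W,.395,-.367,.03,.022,0,.08))
s=r.sense();p,d=r.capture('wrist');W=world('wrist',d,mask=d>0,s=s)
for q in SP[1:]: print(tube(W,q[0],q[1],.03,.022,.02,.1),q)
cv2.imwrite('pics/wrist22.png',p)
"
```

```text
time_s: 44.48
tcp_pos: [0.4628, -0.0807, 0.0748]
ee_rot: [[-0.321, 0.947, -0.002], [0.947, 0.321, -0.004], [-0.003, -0.003, -1.0]]
wrist_force: [-5.1, -4.9, 18.6]
gripper_width: 0.688
time_s: 45.32
tcp_pos: [0.463, -0.0794, 0.1849]
ee_rot: [[-0.32, 0.947, -0.001], [0.947, 0.32, -0.002], [-0.001, -0.002, -1.0]]
wrist_force: [0.9, 0.0, -0.5]
gripper_width: 0.771
wrist [1003, 1001, 1004, 1005, 1006, None, None, None, 1003, 1002, 1005, 1005]
wrist [1003, 1004, 1004, 1003, 1003, 1004, 1004, 1005, 1006, 1005, 1005, 1003]
0 s1 (array([ 0.3934, -0.3686]), 99, 306, array([ 0.3941, -0.3661,  0.0327]))
1 s1 (array([ 0.3949, -0.3676]), 65, 271, array([ 0.3926, -0.366 ,  0.0315]))
(array([ 0.4604, -0.0815]), 2354, 3097, array([ 0.4599, -0.0816,  0.0299])) [ 0.4617 -0.0794  0.072 ]
(array([ 0.4711, -0.0014]), 1606, 2620, array([ 0.4705, -0.0019,  0.03  ])) [ 0.473  -0.0005  0.072 ]
```

View pics/wrist22.png

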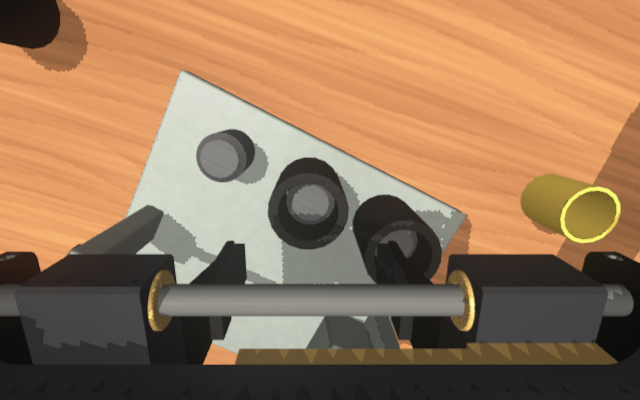

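Both placed sleeves are flush at 0.100 m. Now sleeve 1 at (0.394,-0.3677), keeping this heading.

```bash
python3 -c "
from h import *
go([.394,-.3677,.16],down(108.6))"
```

```text
t 45.72 shift [-0.2518 -0.1554  0.0216] turn [-0.093 -0.008  0.001]
```

```bash
python3 -m jog '[[[-0.02,-0.025,0],[0,0,0]],[[-0.05,-0.05,0],[0,0,0]],[[-0.08,-0.07,0],[0,0,0]],[[-0.11,-0.09,0],[0,0,0]],[[-0.145,-0.108,0.005],[0,0,0]],[[-0.18,-0.12,0.01],[0,0,0]],[[-0.215,-0.14,0.015],[0,0,0]],[[-0.245,-0.152,0.02],[0,0,0]],[[-0.252,-0.1554,0.02],[0,0,0]],[[-0.252,-0.1554,0.02],[0,0,0]]]' 0.085; python3 -m jog '[[[0,0,0],[0,0,0]],[[0,0,0],[0,0,0]],[[0,0,0],[0,0,0]],[[0,0,0],[0,0,0]],[[0,0,0],[0,0,0]],[[0,0,0],[0,0,0]],[[0,0,0],[0,0,0]],[[0,0,0],[0,0,0]],[[0,0,0],[0,0,0]],[[0,0,0],[0,0,0]]]'; python3 -c "
from meas import *
s=r.sense();p,d=r.capture('wrist');cv2.imwrite('pics/wrist23.png',p)
W=world('wrist',d,mask=d>0,s=s);print(tube(W,.394,-.3677,.03,.022,0,.08))
go([.394,-.3677,.05],down(108.6))"
```

```text
time_s: 46.55
tcp_pos: [0.3939, -0.3694, 0.1606]
ee_rot: [[-0.316, 0.949, -0.008], [0.949, 0.316, -0.0], [0.002, -0.008, -1.0]]
wrist_force: [-0.4, 0.6, -0.2]
gripper_width: 0.975
time_s: 47.38
tcp_pos: [0.3949, -0.3678, 0.1624]
ee_rot: [[-0.319, 0.948, -0.005], [0.948, 0.319, -0.002], [0.0, -0.006, -1.0]]
wrist_force: [-0.2, 0.6, -0.5]
gripper_width: 0.973
(array([ 0.3931, -0.3681]), 2307, 2074, array([ 0.3927, -0.3682,  0.03  ]))
t 47.43 shift [ 0.0004 -0.0002  0.1124] turn [-0.063 -0.002  0.   ]
```

View pics/wrist23.png

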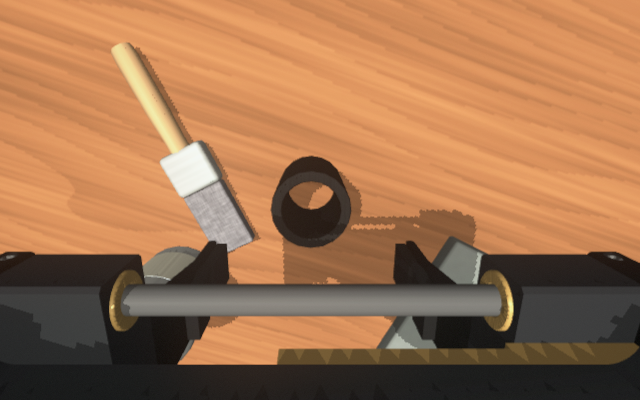

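```bash
python3 -m jog '[[[0,-0.0005,0.02],[0,0,0]],[[0,-0.0005,0.04],[0,0,0]],[[0,-0.0005,0.06],[0,0,0]],[[0,-0.0005,0.08],[0,0,0]],[[0,-0.0005,0.1],[0,0,0]],[[0,-0.0005,0.112],[0,0,0]],[[0,-0.0005,0.112],[0,0,0]],[[0,-0.0005,0.112],[0,0,0]],[[0,-0.0005,0.112],[0,0,0]],[[0,-0.0005,0.112],[0,0,0]]]'  && python3 -m jog '[[[0,0,0],[0,0,0]],[[0,0,0],[0,0,0]],[[0,0,0],[0,0,0]],[[0,0,0],[0,0,0]],[[0,0,-0.015],[0,0,0]],[[0,0,-0.035],[0,0,0]],[[0,0,-0.06],[0,0,0]],[[0,0,-0.09],[0,0,0]],[[0,0,-0.13],[0,0,0]],[[0,0,-0.13],[0,0,0]]]' 0.0; python3 -c "
from h import *
s=r.sense()
go([.43,-.165,.18],down(108.6),s);"
```

```text
time_s: 48.27
tcp_pos: [0.3947, -0.3687, 0.0516]
ee_rot: [[-0.319, 0.948, -0.003], [0.948, 0.319, -0.003], [-0.002, -0.004, -1.0]]
wrist_force: [-0.5, 0.1, 0.5]
gripper_width: 0.972
time_s: 49.1
tcp_pos: [0.3982, -0.3708, 0.1882]
ee_rot: [[-0.321, 0.947, 0.007], [0.947, 0.321, -0.011], [-0.012, 0.003, -1.0]]
wrist_force: [0.6, -1.3, -1.0]
gripper_width: 0.691
t 49.1 shift [0.1848 0.0961 0.0062] turn [0.033 0.142 0.022]
```

```bash
python3 -m jog '[[[0.025,0.01,0],[0,0,0]],[[0.055,0.025,0],[0,0,0]],[[0.09,0.045,0],[0,0,0]],[[0.125,0.065,0],[0,0,0]],[[0.16,0.085,0],[0,0,0]],[[0.185,0.096,0],[0,0,0]],[[0.185,0.096,0],[0,0,0]],[[0.185,0.096,0],[0,0,0]],[[0.185,0.096,0],[0,0,0]],[[0.185,0.096,0],[0,0,0]]]' 0; python3 -c "
from h import *
go(SP[0]+[0,0,.078],down(108.6));held()"
```

```text
time_s: 49.93
tcp_pos: [0.4262, -0.1627, 0.1796]
ee_rot: [[-0.318, 0.948, -0.006], [0.948, 0.318, -0.002], [0.0, -0.006, -1.0]]
wrist_force: [-0.5, 0.9, -2.1]
gripper_width: 0.692
t 49.93 shift [-0.0041  0.0244  0.0295] turn [-0.07  -0.005 -0.013]
held n 3105 axis x,y [-0.0001  0.0004] lean [-0.01   0.011] rim z [-0.0302 -0.0229 -0.0216] low z 0.0499
```

```bash
python3 -m jog '[[[-0.002,0.01,0],[0,0,0]],[[-0.004,0.0226,0],[0,0,0]],[[-0.004,0.0226,0.0],[0,0,0]],[[-0.004,0.0226,0.01],[0,0,0]],[[-0.004,0.0226,0.02],[0,0,0]],[[-0.004,0.0226,0.029],[0,0,0]],[[-0.004,0.0226,0.029],[0,0,0]],[[-0.004,0.0226,0.029],[0,0,0]],[[-0.004,0.0226,0.029],[0,0,0]],[[-0.004,0.0226,0.029],[0,0,0]]]' 0; python3 -c "
from h import *
go(SP[0]+[0,0,.078],down(108.6));held()"
```

```text
time_s: 50.82
tcp_pos: [0.4496, -0.1587, 0.1514]
ee_rot: [[-0.319, 0.948, -0.004], [0.948, 0.319, -0.002], [-0.0, -0.004, -1.0]]
wrist_force: [0.3, 0.1, -2.7]
gripper_width: 0.689
t 50.82 shift [-0.0003  0.0008  0.0014] turn [-0.05   0.005  0.002]
held n 3098 axis x,y [-0.0001  0.0004] lean [-0.01   0.011] rim z [-0.03   -0.0228 -0.0216] low z 0.05
```

```bash
python3 -m jog '[[[0,-0.001,0.01],[0,0,0]],[[0,-0.001,0.02],[0,0,0]],[[0,-0.001,0.028],[0,0,0]],[[0,-0.001,0.034],[0,0,0]],[[0,-0.001,0.04],[0,0,0]],[[0,-0.001,0.047],[0,0,0]],[[0,-0.001,0.054],[0,0,0]],[[0,-0.001,0.061],[0,0,0]],[[0,-0.001,0.068],[0,0,0]],[[0,-0.001,0.073],[0,0,0]]]' 0; python3 -c "
from h import *
go(SP[0],down(108.6));held()"
```

```text
time_s: 51.7
tcp_pos: [0.4484, -0.1595, 0.0779]
ee_rot: [[-0.32, 0.947, -0.005], [0.947, 0.32, -0.003], [-0.001, -0.005, -1.0]]
wrist_force: [-4.5, -1.4, 28.6]
gripper_width: 0.69
t 51.7 shift [-0.      0.0022  0.0059] turn [-0.061  0.012  0.015]
held n 3122 axis x,y [0.     0.0003] lean [0.002 0.001] rim z [-0.0304 -0.0232 -0.0222] low z 0.0476
```

```bash
python3 -m jog '[[[0,0,0],[0,0,0]],[[0,0,0],[0,0,0]],[[0,0,0],[0,0,0]],[[0,0,0],[0,0,0]],[[0,0,-0.002],[0,0,0]],[[0,0,-0.01],[0,0,0]],[[0,0,-0.03],[0,0,0]],[[0,0,-0.06],[0,0,0]],[[0,0,-0.09],[0,0,0]],[[0,0,-0.11],[0,0,0]]]' 0.068; python3 -c "
from meas import *
for i in range(3): p,d=r.capture('side')
cv2.imwrite('pics/side24.png',cv2.resize(p[120:270,220:420],None,fx=3,fy=3))
s=r.sense();p,d=r.capture('wrist');W=world('wrist',d,mask=d>0,s=s)
cv2.imwrite('pics/wrist24.png',p)
for q in SP: rim(q[0],q[1],cams=('wrist',));print(tube(W,q[0],q[1],.03,.022,.02,.1),q)
"
```

```text
time_s: 52.58
tcp_pos: [0.4494, -0.1592, 0.1914]
ee_rot: [[-0.32, 0.948, -0.001], [0.948, 0.32, -0.003], [-0.002, -0.002, -1.0]]
wrist_force: [0.5, -1.3, -0.3]
gripper_width: 0.782
wrist [1003, 1005, 1005, 1004, 1004, 1003, 1005, 1005, 1003, 1004, 1005, 1004]
(array([ 0.4486, -0.1597]), 2183, 2907, array([ 0.4482, -0.1597,  0.03  ])) [ 0.4505 -0.1588  0.072 ]
wrist [1004, 1002, 1003, 1006, 1004, 1003, None, None, 1004, 1005, 1005, 1004]
(array([ 0.4604, -0.0814]), 1560, 2587, array([ 0.4597, -0.0819,  0.0301])) [ 0.4617 -0.0794  0.072 ]
wrist [817, None, 884, 883, None, None, None, None, None, None, None, None]
(array([ 0.471 , -0.0013]), 0, 1642, None) [ 0.473  -0.0005  0.072 ]
```

View pics/wrist24.png

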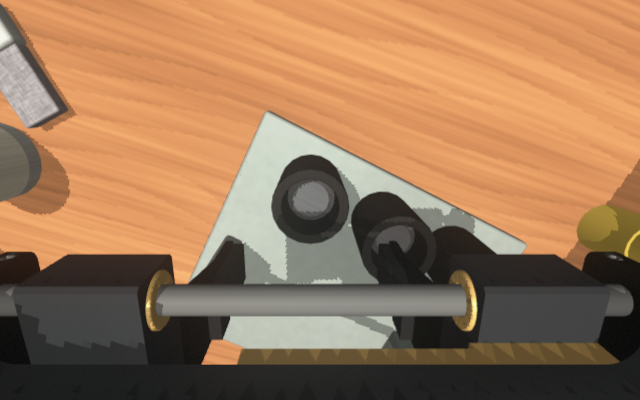

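View pics/side24.png

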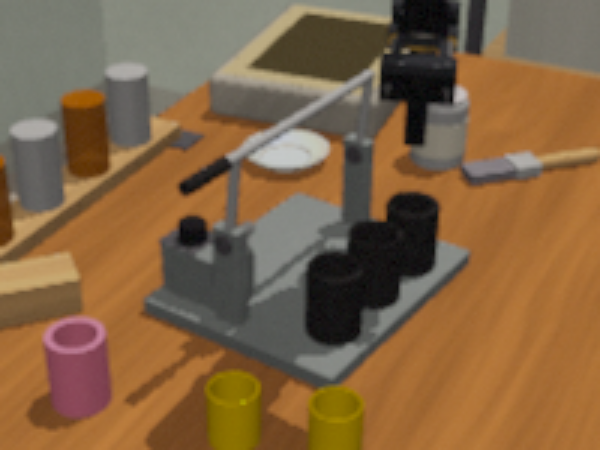

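All three sleeves are home: rims flat at 0.100 m, and the side view shows three level sleeves with the keeper still open. Before releasing the keeper I check the cores and button, and I rise clear of the bail.

```bash
python3 -m jog '[[[0,0,-0.02],[0,0,0]],[[0,0,-0.05],[0,0,0]],[[0,0,-0.08],[0,0,-1]],[[0,0,-0.11],[0,0,-2.4]],[[0,0,-0.13],[0,0,-3.8]],[[0,0,-0.13],[0,0,-5.2]],[[0,0,-0.13],[0,0,-6.6]],[[0,0,-0.13],[0,0,-8]],[[0,0,-0.13],[0,0,-9.4]],[[0,0,-0.13],[0,0,-10.6]]]' 0; python3 -c "
from meas import *
go([.6435,-.006,.32],down(261.6))
for i,(W,C) in enumerate(cloud()):
    b=C.max(1)<60
    k=b&(W[:,2]>.099)&(W[:,2]<.11)&(np.hypot(W[:,0]-.6435,W[:,1]+.006)<.025);print('btn',k.sum(),W[k].mean(0).round(4),cv2.minEnclosingCircle(W[k][:,:2].astype(np.float32)))
    for y in((.4267,.4804),(.4228,.4125),(.4189,.3446)): print(tube(W,*y,.0255,.022,.005,.065))
    for q in SP: print(tube(W,*q[:2],.03,.022,.02,.1))
rim(*SP[2,:2],cams=('side','scene'))"
```

```text
time_s: 53.77
tcp_pos: [0.4486, -0.1587, 0.3165]
ee_rot: [[-0.951, 0.31, -0.008], [0.31, 0.951, -0.001], [0.007, -0.004, -1.0]]
wrist_force: [-0.0, -0.1, -0.1]
gripper_width: 0.105
t 53.77 shift [-0.1379  0.2055 -0.0053] turn [  0.039  -0.099 -19.933]
btn 84 [ 0.6461 -0.0051  0.1052] ((0.6442363262176514, -0.005450466647744179), 0.017517099156975746)
(array([0.4286, 0.4805]), 67, 291, array([0.4287, 0.48  , 0.0282]))
(array([0.4247, 0.4095]), 66, 256, array([0.4261, 0.4189, 0.0339]))
(array([0.4216, 0.3419]), 67, 261, array([0.4214, 0.3428, 0.0271]))
(array([ 0.4481, -0.161 ]), 75, 306, array([ 0.4499, -0.1597,  0.0319]))
(array([ 0.4601, -0.0823]), 83, 304, array([ 0.4619, -0.0829,  0.0317]))
(array([ 0.4712, -0.0021]), 76, 208, array([ 4.734e-01, -3.000e-04,  3.150e-02]))
btn 43 [ 6.408e-01 -4.000e-04  1.046e-01] ((0.6405380964279175, -0.003044586395844817), 0.017005465924739838)
(array([0.4284, 0.4843]), 143, 638, array([0.4268, 0.4791, 0.0267]))
(array([0.4228, 0.4125]), 124, 457, array([0.4256, 0.4116, 0.0267]))
(array([0.4182, 0.3431]), 105, 448, array([0.4221, 0.3451, 0.0266]))
(array([ 0.4508, -0.1587]), 84, 234, array([ 0.4496, -0.157 ,  0.0306]))
(array([ 0.4626, -0.0807]), 92, 268, array([ 0.4597, -0.079 ,  0.0315]))
(array([ 0.473 , -0.0012]), 106, 387, array([0.4708, 0.0005, 0.0318]))
side [1017, 1017, 996, 1006, 1003, 1005, 1027, 1002, 996, 1008, 1004, 994]
scene [1024, None, 1022, 1042, 1013, 1031, 1000, 1047, 1007, None, 1024, 1046]
```

```bash
python3 -m jog '[[[-0.02,0.02,-0.01],[0,0,-1.3]],[[-0.04,0.045,-0.01],[0,0,-2.7]],[[-0.06,0.07,-0.01],[0,0,-4.1]],[[-0.075,0.1,-0.01],[0,0,-5.5]],[[-0.09,0.125,-0.01],[0,0,-6.9]],[[-0.105,0.15,-0.01],[0,0,-8.3]],[[-0.12,0.175,-0.01],[0,0,-9.7]],[[-0.135,0.2,-0.01],[0,0,-11.1]],[[-0.138,0.2055,-0.01],[0,0,-12.5]],[[-0.138,0.2055,-0.01],[0,0,-13.9]]]' 0; python3 -c "
from h import *
go([.643,-.0045,.3],down(261.6))"
```

```text
time_s: 54.8
tcp_pos: [0.6462, -0.0054, 0.3241]
ee_rot: [[-0.623, -0.782, -0.008], [-0.782, 0.624, -0.002], [0.007, 0.005, -1.0]]
wrist_force: [-0.6, 0.5, -0.0]
gripper_width: 0.006
t 54.8 shift [0.0011 0.0029 0.0241] turn [ 0.08  -0.06  -6.035]
```

```bash
python3 -m jog '[[[0.001,0.003,0],[0,0,-1.4]],[[0.001,0.003,0],[0,0,-2.8]],[[0.001,0.003,0],[0,0,-4.2]],[[0.001,0.003,0],[0,0,-5.6]],[[0.001,0.003,0],[0,0,-6.03]],[[0.001,0.003,0.03],[0,0,-6.03]],[[0.001,0.003,0.07],[0,0,-6.03]],[[0.001,0.003,0.11],[0,0,-6.03]],[[0.001,0.003,0.15],[0,0,-6.03]],[[0.001,0.003,0.18],[0,0,-6.03]]]' 0; python3 -c "
from h import *
go([.643,-.0045,.105],down(261.6))
p,d=r.capture('side');cv2.imwrite('pics/side25.png',cv2.resize(p[120:270,220:420],None,fx=3,fy=3))"
```

```text
time_s: 55.63
tcp_pos: [0.639, -0.0066, 0.1425]
ee_rot: [[-0.155, -0.988, -0.01], [-0.988, 0.155, -0.002], [0.003, 0.01, -1.0]]
wrist_force: [0.2, -0.5, 0.1]
gripper_width: 0.002
t 55.63 shift [-0.0028 -0.004   0.0374] turn [ 0.112 -0.039 -0.101]
```

View pics/side25.png

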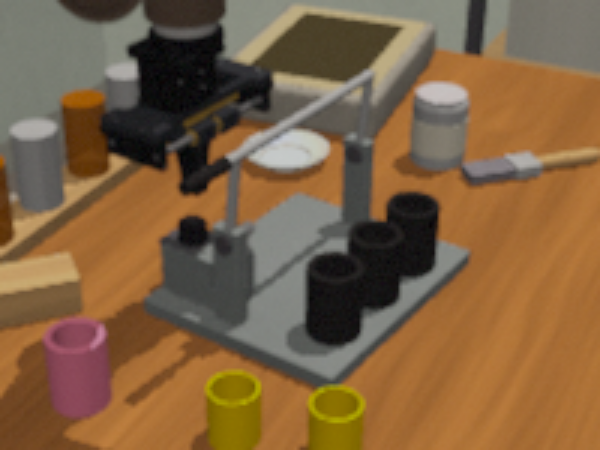

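```bash
python3 -m jog '[[[-0.001,-0.002,0.01],[0,0,0]],[[-0.001,-0.002,0.02],[0,0,0]],[[-0.001,-0.002,0.03],[0,0,0]],[[-0.001,-0.002,0.036],[0,0,0]],[[-0.001,-0.002,0.042],[0,0,0]],[[-0.001,-0.002,0.047],[0,0,0]],[[-0.001,-0.002,0.049],[0,0,0]],[[-0.001,-0.002,0.049],[0,0,0]],[[-0.001,-0.002,0.049],[0,0,0]],[[-0.001,-0.002,0.049],[0,0,0]]]' 0; python3 -c "
from h import *
go([.643,-.0045,.105],down(261.6))
p,d=r.capture('side');cv2.imwrite('pics/side26.png',cv2.resize(p[120:270,220:420],None,fx=3,fy=3))"
```

```text
time_s: 56.52
tcp_pos: [0.6436, -0.0057, 0.0986]
ee_rot: [[-0.152, -0.988, -0.003], [-0.988, 0.152, -0.001], [0.002, 0.003, -1.0]]
wrist_force: [0.6, 0.4, 3.8]
gripper_width: 0.003
t 56.52 shift [-0.0011  0.0007 -0.0064] turn [ 0.032 -0.021 -0.066]
```

View pics/side26.png

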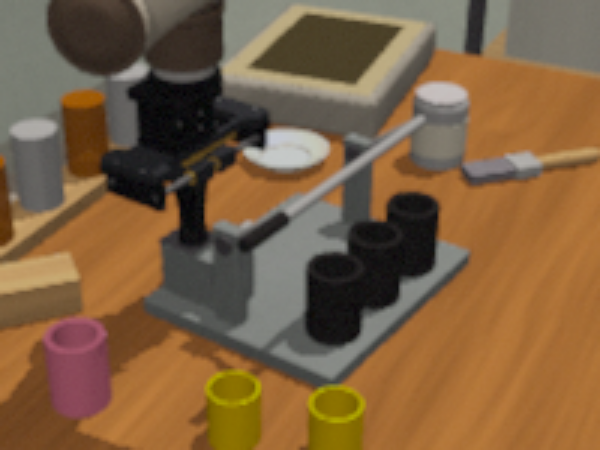

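The latch let go and the keeper is swinging down. I retreat upward.

```bash
python3 -m jog '[[[0,0,0],[0,0,0]],[[0,0,0],[0,0,0]],[[0,0,0],[0,0,0]],[[0,0,-0.01],[0,0,0]],[[0,0,-0.03],[0,0,0]],[[0,0,-0.06],[0,0,0]],[[0,0,-0.09],[0,0,0]],[[0,0,-0.13],[0,0,0]],[[0,0,-0.16],[0,0,0]],[[0,0,-0.16],[0,0,0]]]' 0; python3 -m jog '[[[0,0,0],[0,0,0]],[[0,0,0],[0,0,0]],[[0,0,0],[0,0,0]],[[0,0,0],[0,0,0]],[[0,0,0],[0,0,0]],[[0,0,0],[0,0,0]],[[0,0,0],[0,0,0]],[[0,0,0],[0,0,0]],[[0,0,0],[0,0,0]],[[0,0,0],[0,0,0]]]'; python3 -c "
from meas import *
p,d=r.capture('side');cv2.imwrite('pics/side27.png',cv2.resize(p[100:400,180:440],None,fx=2,fy=2))
q,d=r.capture('scene');cv2.imwrite('pics/scene27.png',q)
for i,(W,C) in enumerate(cloud()):
    b=C.max(1)<60
    k=b&(W[:,2]>.09)&(W[:,2]<.11)&(np.hypot(W[:,0]-.6435,W[:,1]+.006)<.02);print('btn z',np.median(W[k][:,2]))
    k=b&(np.hypot(W[:,0]-.487,W[:,1]-.094)<.035)&(W[:,2]>.03);print('grip',np.median(W[k],0).round(4))
    for t in SP: print(tube(W,*t[:2],.03,.022,.02,.1))
    for y in((.4267,.4804),(.4228,.4125),(.4189,.3446)): print(tube(W,*y,.0255,.022,.005,.065))
"
```

```text
time_s: 57.4
tcp_pos: [0.6461, -0.0059, 0.2655]
ee_rot: [[-0.152, -0.988, 0.007], [-0.988, 0.152, -0.001], [0.0, -0.007, -1.0]]
wrist_force: [0.0, 0.0, 1.5]
gripper_width: 0.011
time_s: 58.23
tcp_pos: [0.6437, -0.0055, 0.2575]
ee_rot: [[-0.152, -0.988, -0.005], [-0.988, 0.152, -0.002], [0.002, 0.005, -1.0]]
wrist_force: [-0.7, -0.3, -0.3]
gripper_width: 0.004
btn z 0.10422494333785265
grip [0.4894 0.0922 0.1233]
(array([ 0.4484, -0.1609]), 55, 283, array([ 0.4514, -0.1572,  0.0315]))
(array([ 0.4603, -0.0822]), 29, 173, array([ 0.4822, -0.0906,  0.016 ]))
(array([ 0.4709, -0.002 ]), 52, 197, array([ 0.4736, -0.0037,  0.0295]))
(array([0.4279, 0.4802]), 64, 294, array([0.4281, 0.4789, 0.0277]))
(array([0.4241, 0.4096]), 71, 251, array([0.4252, 0.4185, 0.0343]))
(array([0.421 , 0.3429]), 66, 257, array([0.4217, 0.3512, 0.0333]))
btn z 0.1029804266455937
grip [0.4829 0.0978 0.1235]
(array([ 0.4511, -0.1589]), 58, 228, array([ 0.4495, -0.1548,  0.0331]))
(array([ 0.4627, -0.0811]), 71, 261, array([ 0.4574, -0.0807,  0.0323]))
(array([ 0.473 , -0.0013]), 73, 369, array([0.4712, 0.0007, 0.0313]))
(array([0.4285, 0.4842]), 145, 632, array([0.4266, 0.4796, 0.0267]))
(array([0.4228, 0.4125]), 122, 449, array([0.4259, 0.4123, 0.0266]))
(array([0.4182, 0.3429]), 106, 450, array([0.4216, 0.3455, 0.0257]))
```

View pics/side27.png

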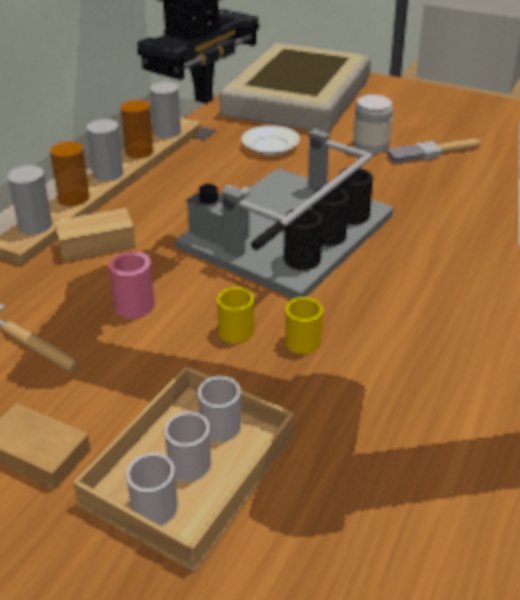

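View pics/scene27.png

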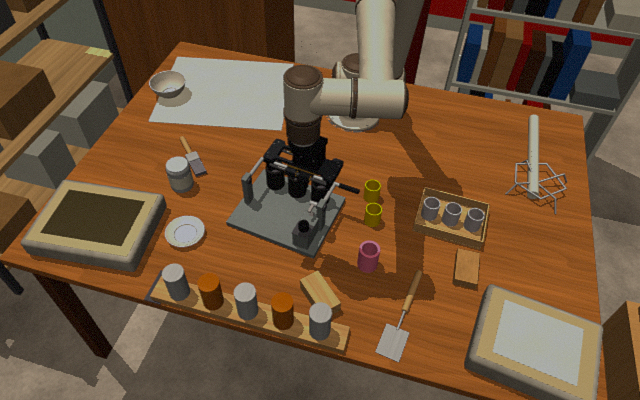

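The keeper is shut with its grip back at the start height (0.123 m on top), the button is up, the cores are in the tray, the sleeves are on the spigots, and nothing else has moved. I hand in.

```bash
python3 -c "
from station import r
print(r.finish_job())"
```

```text
the job is handed in; nothing more can be done
None
```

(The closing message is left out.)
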